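# Select the marked sample port and switch the sampler on

### The arm

A 7-joint arm with a two-finger parallel gripper is mounted at the origin on the work surface. World frame = base frame: x ahead of the robot, y to its left, z up, the work surface at z = 0. Lengths are in mm, angles in rad, forces in N, time in s.
With the tool pointing down it reaches from about 400 to 875 mm from the base axis. Payload 4.4 kg.
Tool frame: the origin (TCP) lies midway between the tips of the shut fingers; the grasp point (between the pads) lies 19 mm behind it (ctrl.grip_depth is the distance from the TCP to the grasp point, in mm); z points along the fingers, y is the direction in which the jaws open and shut (so a half turn about z gives the same grasp; the last joint's range is limited). The gripper opens to 85 mm and grips with 20 to 120 N. Pads are 22 mm wide; open, the fingers measure 114 mm over their backs; the gripper's body (76 mm by 85 mm) begins 54 mm behind the grasp point. The pads swing forward as they close: fully open they stand 13 mm farther back than shut.
Start: joints at [-1.242, 0.628, 0.038, 1.517, -0.027, 0.996, -0.02], TCP at [249.982, 600.023, 196.813] pointing down, gripper open.
Joint ranges: [-3.06, 3.06], [-0.37, 2.12], [-1.25, 1.32], [0.18, 2.47], [-1.1, 4.24], [0.23, 1.98], [-2.94, 2.94]. Speed limits (rad/s): [2.57, 2.57, 3.14, 3.14, 3.14, 3.14, 3.14].

### API

Orientations are given as [roll, pitch, yaw] about the fixed x, y, z axes, in that order (R = Rz(yaw) Ry(pitch) Rx(roll)).
In Python, from cell import ctrl, get_image gives the robot as it stands.
- The arm moves only by the tool arm_command, never from a script. Its argument "plan" is a list of rows, each an object of numbers: "rx", "ry", "rz": the turn, a rotation vector about the tool's x, y, z in rad; "x", "y", "z": the shift along the tool's x, y, z in cm; "jaw": the finger opening in cm, from 0 to 8.54. In form: [{"rx": .., "ry": .., "rz": .., "x": .., "y": .., "z": .., "jaw": ..}, ...]. A call has 1 to 10 rows; each row is the pose to reach, as a shift and turn from the pose measured when the call began, along the tool's axes at that moment; what a row does not reach only later rows make up. A row lasts 1/12 s, in which the tool goes at most 41.7 mm and 7.16 degrees, less where a joint would pass 70% of its speed; a pose out of reach is approached as far as the arm can. A call with a gripper value outside its range is refused whole. The fingers move at their own pace and stop on an object; the grip force is fixed at half the most. Time passes only in rows, so rows that repeat a pose let the fingers close. It gives the time, the measured TCP pose, the force and the opening at its end, in the units of the state.
- ctrl.read_state(): the state, without advancing time (a new reading comes with each control period).
- get_image(name): name is "scene" or "side" or "wrist"; returns a dict with "frame" (400x640x3 uint8, red, green, blue), "fovy" (degrees; the focal length in pixels is half the picture's height over the tangent of half this angle, whatever the lens; pixels are square), "cx", "cy" (the principal point, pixels), "D" ([k1, k2, p1, p2, k3] as OpenCV has them; the pictures are not rectified), "R" (3x3) and "t" (3): a world point X has camera coordinates R X + t. Camera axes: x right, y down, z forward; pixel columns grow to the right and rows downward; lengths in mm; the calibration is good to about 2 mm. A picture is of the moment at which its call begins. There is no depth.
- ctrl.finish_job(): hands the job in, once; it reports no verdict.
The state is a dict: "clock": time; "qpos": joint angles; "qd": joint speeds; "tau": joint torques, N m; "eef_pos": TCP position; "tool_rot": TCP orientation; "force": force on the tool from outside, world axes, zero at the start; "torque": the same for the moment, N m; "width": finger opening in mm.
Only numpy, scipy, OpenCV 4.12 (cv2) and the standard library are available. Lean on these libraries where they do the work, as an engineer would, in place of code of your own. Each camera call takes 0.05 s, during which the arm holds its last target.

### The job

On the sampler's instrument panel, push the black selector lever clockwise (seen from above) with a fingertip, counting clicks, until it rests in the click position that points at the yellow disc; do not go past it. Then press the raised end of the red rocker switch, the end nearer the robot, fully down so that it stays on, and move clear. Push only: do not grip the lever, and leave the loose things on the panel and cart where they are.

Things in the scene. Friction and masses are not known exactly. Their poses are not given: they have to be found in the camera images.
- panel: grey instrument panel, a fixed box 230 (x) by 360 (y) by 50 mm high lying on the cart; origin under its centre. Its -x edge is nearer the robot. Selector axis at panel x 0, y +70 mm; rocker pivot at x -10, y -110 mm. A round boss of 36 mm radius under the selector stands 10 mm above the face; the rocker's frame 8 mm
- selector (a joint): selector angle in rad, growing clockwise seen from above. Seven click positions 30 degrees (0.524) apart: 0, 0.524, 1.047 ... 3.142; at 0 the lever points along the panel's +y, at 1.571 along its +x (away from the robot), at 3.142 along -y. A stop lies 0.12 beyond either end. It starts in one of the positions 0, 0.524, 1.047
- axis (a point): the selector's axis, at the top of the black hub (14 mm radius, 35 mm above the panel's face). A spring holds each click position: pushing the lever out takes about 0.2 Nm (5 N near its end), falling to nothing half-way (0.262 rad) to the next position, into which it then jumps by itself and stays
- lever_back (a point): middle of the trailing side face of the black lever, the side to push for clockwise, 35 mm from the axis; x points out along the lever, y out of the pushed face. The lever is a straight bar with a white line on top, from the hub to 60 mm from the axis, 12 mm thick, 13 to 35 mm above the panel face. Pressing both its sides at once counts as gripping
- pointer (a point): a point on the lever's line, 75 mm from the axis, at the height of the panel's face; x points outward along the lever. It lies over a disc's centre when the lever points at that disc
- yellow_disc: yellow disc that marks the wanted port, 20 mm across, 3 mm high, fixed flat on the panel; origin at the centre of its underside, 75 mm from the selector's axis. Six white discs like it mark the other click positions. The yellow one may mark selector 1.571, 2.094, 2.618 or 3.142
- rocker (a joint): rocker switch angle in rad: 0 off (the end nearer the robot, panel -x, stands up), 0.36 fully on (that end down, its face level, 20 mm above the panel's face). It stays where it is left; pressing takes about 4 N near the end
- rocker_near (a point): middle of the upper face of the rocker's raised end, which moves with it; 15 mm from the pivot towards panel -x. The red rocker is 48 mm long (panel x) and 24 mm wide
- nut_a: knurled brass gland nut, 26 mm across, 18 mm high, loose on the panel near its -x edge; origin under its centre; leave alone
- nut_b: second brass gland nut, same size, loose on the panel's +x part beyond the rocker; leave alone
- detector: olive gas detector, 68 by 125 by 38 mm, loose on the cart; origin under its centre; leave alone
- bubbler: standing glass bubbler, 52 mm foot, 178 mm high; origin under its centre; leave alone
- cartridge: standing black sample cartridge, 32 mm across, 76 mm high; origin under its centre; leave alone
- wrench: wrench lying on the cart; leave alone

How it is judged (in metres and radians):
On the way, in this order (a step that is already met when the one before it is completed fails the run):
1. the lever rests in the click position at the yellow disc, with the rocker still off (horizontal distance between pointer and yellow_disc below 0.008 m and velocity of joint selector between -0.1 and 0.1 rad/s and value of joint rocker below 0.1 rad), for 0.3 s.
2. the rocker is pressed fully on (value of joint rocker above 0.31 rad), for 0.2 s.
At the end, for the whole second after the job is handed in: the lever rests pointing at the yellow disc (pointer within 8 mm of the disc's centre, about 6 degrees), and the rocker is on (0.31 rad or more) (horizontal distance between pointer and yellow_disc below 0.008 m and velocity of joint selector between -0.1 and 0.1 rad/s and value of joint rocker above 0.31 rad); the robot touches nothing.
It fails at once if the lever goes past the yellow disc (y of yellow_disc in the frame of pointer above 0.015 m).
It fails at once if the rocker is pressed before the lever is set (value of joint rocker above 0.15 rad and horizontal distance between pointer and yellow_disc above 0.015 m).
It fails at once if the lever is gripped (contact force between the fingers and selector_c13 above 3 N and contact force between the fingers and selector_c14 above 3 N).
It fails at once if a loose thing is moved more than 20 mm or lifted (distance of any of nut_a, nut_b, detector, bubbler, cartridge, wrench from where it was at the start of the episode above 0.02 m).
It fails at once if the bubbler or cartridge is tipped (angle between any of bubbler, cartridge's own z axis and vertical above 0.3 rad).
It also fails if it takes over 64 s, if anything falls off the work surface, if the arm or the gripper's body presses on something with over 40 N, if the wrist force passes 120 N, or if a joint passes its speed limit or range.

## Working session

There is one attempt and no reset: what is moved stays moved. The work goes in short steps, Python scripts to look and compute and a tool call to move; the robot and the scene stay as the last step left them, time stands still between calls to the robot, and variables do not carry over. Pictures are saved under pics/ and viewed, and the job is handed in when it is done.

Besides the shell and the picture viewer there is one more tool, called after "Request:" by a JSON object that holds its "op" and its "data". arm_command: Moves the arm, as the interface text tells. Its arguments: {"type":"object","properties":{"plan":{"type":"array","items":{"type":"object","properties":{"rx":{"type":"number"},"ry":{"type":"number"},"rz":{"type":"number"},"x":{"type":"number"},"y":{"type":"number"},"z":{"type":"number"},"jaw":{"type":"number"}}}}},"required":["plan"]}

```bash
ls; mkdir -p pics
python3 - <<'E'
from cell import ctrl, get_image
import cv2, numpy as np
print(ctrl.read_state())
for n in ["scene","side","wrist"]:
    d=get_image(n)
    cv2.imwrite(f"pics/{n}0.png",d["frame"][:,:,::-1])
    print(n,d["fovy"],d["cx"],d["cy"],d["D"],np.round(d["R"],3).tolist(),np.round(d["t"],1))
E
```

```text
pics
{'clock': 0.0, 'qpos': array([-1.24180439,  0.62932423,  0.03841828,  1.51837236, -0.02699769,
        0.99632082, -0.02000021]), 'qd': array([ 0.00136755,  0.0006858 ,  0.00010823,  0.00128578,  0.00040338,
        0.00060292, -0.00066533]), 'tau': array([ 3.18036364e-04, -5.63398647e+01,  1.22653272e+00, -1.93433082e+01,
        1.11058663e-02,  1.09255873e-02, -1.15108094e-05]), 'eef_pos': array([249.69308773, 599.37011338, 195.90152773]), 'tool_rot': array([-3.13968514e+00,  1.23479579e-05,  2.74682082e+00]), 'force': array([-0.13957104, -1.49733817,  1.3154851 ]), 'torque': array([-0.01205908, -0.01643754,  0.02732693]), 'width': 85.37713233578746}
scene 55.33522648383984 328.6705197094101 199.2501755105697 [0.00072101 0.         0.         0.         0.        ] [[0.277, 0.961, -0.012], [0.559, -0.171, -0.811], [-0.781, 0.218, -0.585]] [-113.7 -203.8 1371.9]
side 48.744276520088164 315.1808485902867 207.5353773536192 [-0.11255643  0.          0.          0.          0.        ] [[0.986, -0.165, 0.005], [-0.125, -0.764, -0.632], [0.108, 0.623, -0.775]] [-500.5  126.7 1354.8]
wrist 69.72137220843085 314.4515585642159 198.21542673182674 [0.01174168 0.         0.         0.         0.        ] [[0.384, 0.923, -0.002], [0.887, -0.369, 0.276], [0.254, -0.108, -0.961]] [-648.9  -34.5  377.2]
```

View pics/scene0.png

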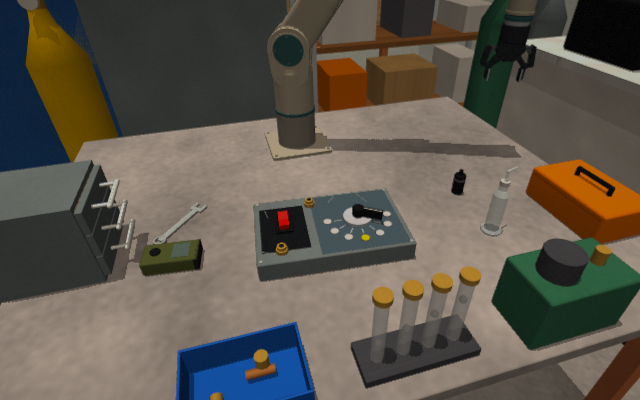

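View pics/side0.png

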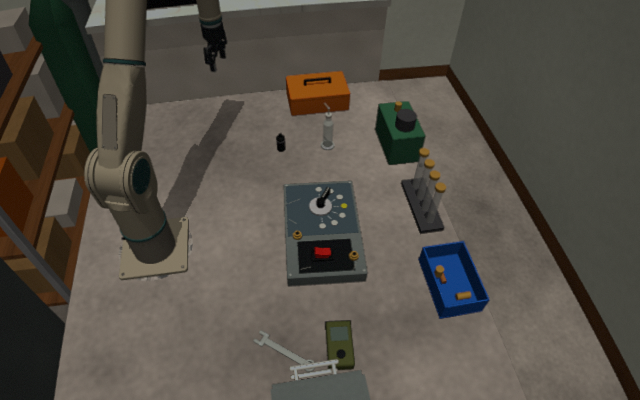

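View pics/wrist0.png

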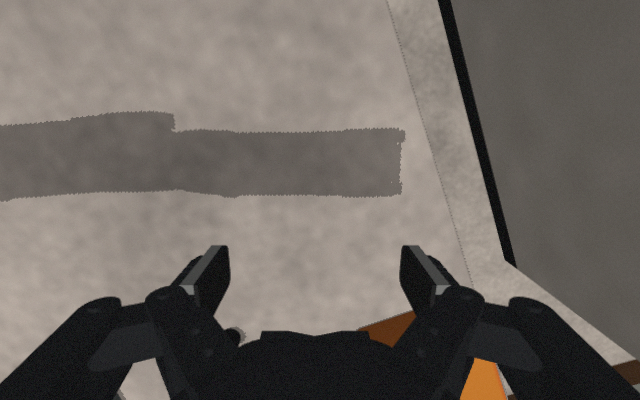

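The scene view shows the panel at about (330,230), the selector at (358,213) and the rocker at (284,220). The side view shows the selector at (322,205), the yellow disc at (344,206) and the rocker at (323,253). I'll zoom in.

```bash
cat > h.py <<'E'
import numpy as np, cv2
from cell import ctrl, get_image
def K(d):
    f=d["frame"].shape[0]/2/np.tan(np.radians(d["fovy"])/2)
    return np.array([[f,0,d["cx"]],[0,f,d["cy"]],[0,0,1.]])
def ray(d,uv):
    p=cv2.undistortPoints(np.array(uv,float).reshape(-1,1,2),K(d),np.array(d["D"],float)).reshape(-1,2)
    R=np.array(d["R"]);t=np.array(d["t"])
    C=-R.T@t
    D=(R.T@np.c_[p,np.ones(len(p))].T).T
    return C,D
def onz(d,uv,z):
    C,D=ray(d,uv)
    s=(z-C[2])/D[:,2]
    return C+D*s[:,None]
def proj(d,X):
    X=np.array(X,float).reshape(-1,3)
    rv,_=cv2.Rodrigues(np.array(d["R"]))
    return cv2.projectPoints(X,rv,np.array(d["t"],float),K(d),np.array(d["D"],float))[0].reshape(-1,2)
def crop(d,x0,y0,x1,y1,s,fn):
    im=cv2.resize(d["frame"][y0:y1,x0:x1,::-1],None,fx=s,fy=s,interpolation=cv2.INTER_CUBIC)
    cv2.imwrite(fn,im)
E
python3 - <<'E'
from h import *
import pickle
D={n:get_image(n) for n in ["scene","side"]}
pickle.dump(D,open("d0.pkl","wb"))
crop(D["scene"],245,180,425,280,4,"pics/sc1.png")
crop(D["side"],275,170,375,290,5,"pics/si1.png")
E
```

```text
(no output)
```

View pics/sc1.png

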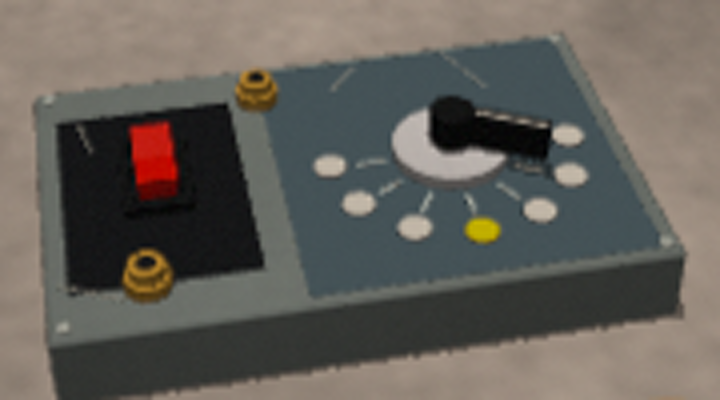

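View pics/si1.png

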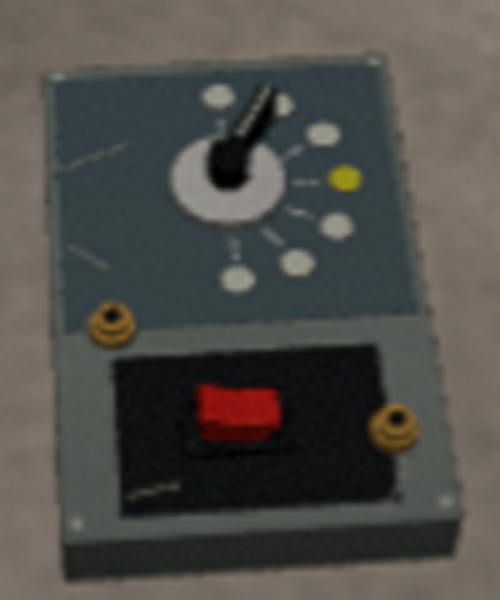

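The lever points near the 2nd disc (0.524). The yellow disc is the 4th, which is 1.571, so two clicks are needed. Next I'll measure the disc centroids and the panel pose.

```bash
cat > meas.py <<'E'
from h import *
import pickle,sys
D=pickle.load(open("d0.pkl","rb"))
rg={"scene":(300,185,425,260),"side":(285,175,370,240)}
out={}
for n in D:
    d=D[n]; x0,y0,x1,y1=rg[n]
    im=d["frame"][y0:y1,x0:x1]
    hsv=cv2.cvtColor(im,cv2.COLOR_RGB2HSV)
    h,s,v=cv2.split(hsv)
    masks={"white":((v>130)&(s<60)).astype(np.uint8),"yel":((h>22)&(h<36)&(s>150)&(v>100)).astype(np.uint8)}
    for k,m in masks.items():
        nc,l,st,ce=cv2.connectedComponentsWithStats(m)
        for i in range(1,nc):
            if st[i,4]>=12:
                uv=ce[i]+[x0,y0]
                z=53 if st[i,4]<120 else 60
                print(n,k,st[i,4],np.round(uv,1),np.round(onz(d,uv,z)[0],1))
E
python3 meas.py
```

```text
scene white 2272 [387.2 204.7] [514.1 124.4  60. ]
scene white 216 [353.7 217.7] [539.1  26.4  60. ]
scene white 32 [386.3 213.2] [537.4 112.6  53. ]
scene white 31 [327. 221.] [524.  -36.5  53. ]
scene white 34 [387.3 223.1] [573.7  99.7  53. ]
scene white 38 [334.2 230.4] [562.4 -29.9  53. ]
scene white 36 [379.5 232. ] [598.6  69.3  53. ]
scene white 39 [348.3 236.3] [592.  -5.  53.]
scene yel 44 [365.1 237.3] [606.3  30.9  53. ]
side white 15 [318.3 188.7] [536.8 114.8  53. ]
side white 17 [339.1 196.4] [597.4  71.4  53. ]
side white 173 [319.9 207.1] [527.6  31.7  60. ]
side white 17 [341.9 214.7] [590.9  -3.7  53. ]
side white 20 [334.  222.1] [560.9 -28.2  53. ]
side white 17 [321.9 225.4] [522.1 -34.7  53. ]
side yel 23 [343.6 205.2] [604.1  33.   53. ]
```

```bash
cat > fit.py <<'E'
from h import *
from scipy.optimize import least_squares
W={"scene":{0:(537.4,112.6),1:(573.7,99.7),2:(598.6,69.3),3:(606.3,30.9),4:(592,-5),5:(562.4,-29.9),6:(524,-36.5)},
"side":{0:(536.8,114.8),2:(597.4,71.4),3:(604.1,33),4:(590.9,-3.7),5:(560.9,-28.2),6:(522.1,-34.7)}}
def model(p,k):
    a=np.pi/2-k*np.pi/6+p[2]
    return p[:2]+75*np.array([np.cos(a),np.sin(a)])
def fit(w):
    f=lambda p:np.concatenate([model(p,k)-q for k,q in w])
    r=least_squares(f,[530,38,0]); return r.x,np.sqrt(np.mean(r.fun**2)),np.round(r.fun.reshape(-1,2),1)
for n in W: print(n,*fit(list(W[n].items())))
a=[(k,q) for n in W for k,q in W[n].items()]
p,e,_=fit(a);print(p,e,"yaw deg",np.degrees(p[2]))
c,s=np.cos(p[2]),np.sin(p[2]);R=np.array([[c,-s],[s,c]])
O=p[:2]-R@[0,70]
print("panel origin",O,"rocker pivot",O+R@[-10,-110],"near",O+R@[-25,-110],"yellow",model(p,3))
E
python3 fit.py
```

```text
scene [ 5.30801906e+02  3.80118369e+01 -8.93740916e-02] 0.29836108250344 [[ 0.1  0.1]
 [ 0.2 -0.3]
 [ 0.2  0.3]
 [-0.8  0.4]
 [ 0.1 -0.1]
 [-0.  -0.1]
 [ 0.1 -0.2]]
side [ 5.29504920e+02  4.00328026e+01 -9.47620610e-02] 0.1999019667047413 [[-0.2 -0.1]
 [ 0.3 -0.2]
 [ 0.1 -0.1]
 [-0.3  0.3]
 [-0.2  0. ]
 [ 0.3  0.1]]
[ 5.30196709e+02  3.89820332e+01 -9.27871514e-02] 0.8432237230999133 yaw deg -5.316312169478789
panel origin [523.71092423 -30.71685202] rocker pivot [ 503.5619932  -139.31713092] near [ 488.6265178  -137.92731991] yellow [604.87408595  32.0329781 ]
```

Selector axis is about (530, 39), yaw about −5.3°, with the yellow disc at 1.571. Next I'll check the fit by reprojection, including the lever angle and rocker, and locate the obstacles.

Run:
```python
from h import *
import pickle
D=pickle.load(open("d0.pkl","rb"))
A=np.array([530.2,39.0]);yaw=-0.0928
c,s=np.cos(yaw),np.sin(yaw);R=np.array([[c,-s],[s,c]])
P=lambda x,y,z:np.r_[A+R@[x,y-70],z]
th=np.pi/2-0.5236
cyan=[P(0,70,85),P(60*np.cos(th),70+60*np.sin(th),85)]
corn=[P(sx*115,sy*180,50) for sx,sy in[(-1,-1),(1,-1),(1,1),(-1,1)]]
rk=[P(-25,-110,75.3),P(-10,-110,70)]
for n,(x0,y0,x1,y1,k) in {"scene":(245,180,425,280,4),"side":(275,170,375,290,5)}.items():
    d=D[n]; im=cv2.resize(d["frame"][y0:y1,x0:x1,::-1],None,fx=k,fy=k,interpolation=cv2.INTER_CUBIC)
    f=lambda X:tuple(int(v) for v in ((proj(d,X)[0]-[x0,y0]+.5)*k))
    cv2.line(im,f(cyan[0]),f(cyan[1]),(255,255,0),1)
    for i in range(4): cv2.line(im,f(corn[i]),f(corn[(i+1)%4]),(0,255,0),1)
    for p in rk: cv2.circle(im,f(p),3,(255,255,255),1)
    cv2.imwrite(f"pics/ov_{n}.png",im)
d=D["side"]
for nm,uv in {"cart":(281,149),"bub":(327,148)}.items(): print(nm,onz(d,uv,0)[0])
d=D["scene"]
for nm,uv in {"cart":(458,191),"bub":(491,230)}.items(): print(nm,onz(d,uv,0)[0])
w=get_image("wrist"); Rw=np.array(w["R"]);C=-Rw.T@np.array(w["t"]);print("wristcam C",C,"fwd",Rw[2])
```

```text
cart [441.84945219 378.62800181   0.        ]
bub [611.8136366  356.40939474   0.        ]
cart [438.88903324 384.37824442   0.        ]
bub [617.31910547 369.92777593   0.        ]
wristcam C [184.26299234 627.06625607 371.36124262] fwd [ 0.25443729 -0.1068471  -0.96116875]
```

```bash
python3 -c "
import cv2,numpy as np
a=cv2.imread('pics/ov_scene.png');b=cv2.imread('pics/ov_side.png')
b=cv2.resize(b,None,fx=0.8,fy=0.8)
a=cv2.resize(a,(400,222)) if False else a
cv2.imwrite('pics/ov_sideb.png',b)"
```

```text
(no output)
```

View pics/ov_scene.png

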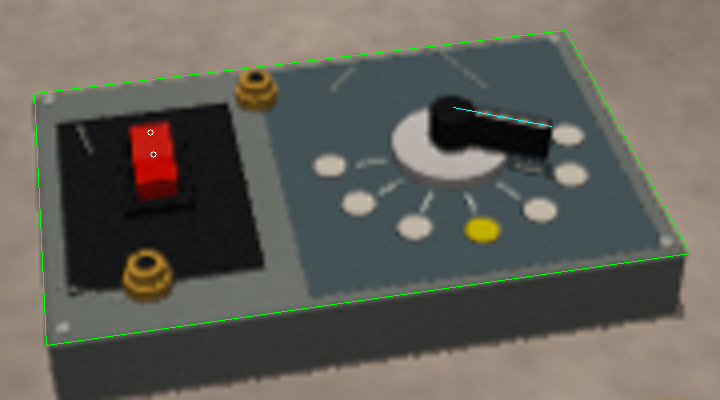

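View pics/ov_side.png

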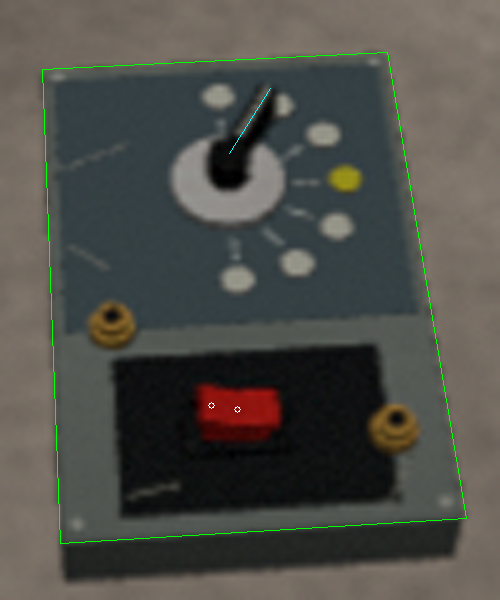

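The projected lever line at 0.524 and the panel outline both match in the two views, with the rocker marks on the red cap. So the lever is at 0.524 and the target is 1.571, two clicks away. Here is a helper that converts world targets to tool shifts.

```bash
cat > go.py <<'E'
import sys
from h import *
from scipy.spatial.transform import Rotation as Ro
# usage: go.py x y z yawdeg(of -x tool dir)
s=ctrl.read_state()
R0=Ro.from_euler("xyz",s["tool_rot"])
p=s["eef_pos"]
print("clk %.2f"%s["clock"],"tcp",np.round(p,1),"-x dir deg %.1f"%np.degrees(np.arctan2(-R0.as_matrix()[1,0],-R0.as_matrix()[0,0])),"F",np.round(s["force"],1),"w %.1f"%s["width"],"q",np.round(s["qpos"],2))
a=[float(v) for v in sys.argv[1:]]
if a:
    tx,ty,tz,yd=a
    Rt=Ro.from_euler("xyz",[np.pi,0,np.radians(yd+180)])
    print("shift cm",np.round(R0.inv().apply(np.array([tx,ty,tz])-p)/10,2),"rot",np.round((R0.inv()*Rt).as_rotvec(),3))
E
python3 go.py 534 95 200 -45
```

```text
clk 0.30 tcp [249.9 599.8 196.5] -x dir deg -22.6 F [ 0.2 -0.4 -0.5] w 85.6 q [-1.24  0.63  0.04  1.52 -0.03  1.   -0.02]
shift cm [-45.64 -35.67  -0.33] rot [-0.001  0.     0.391]
```

Request:
{"op": "arm_command", "data": {"plan": [{"x": -1, "y": -0.8, "z": -0.3, "rz": 0.0, "jaw": 0}, {"x": -3, "y": -2.4, "z": -1, "rz": 0.03, "jaw": 0}, {"x": -5.5, "y": -4.3, "z": -1.5, "rz": 0.06, "jaw": 0}, {"x": -8, "y": -6.3, "z": -2, "rz": 0.09, "jaw": 0}, {"x": -10.5, "y": -8.2, "z": -2, "rz": 0.12, "jaw": 0}, {"x": -13, "y": -10.2, "z": -2, "rz": 0.15, "jaw": 0}, {"x": -15.5, "y": -12.1, "z": -2, "rz": 0.18, "jaw": 0}, {"x": -18, "y": -14.1, "z": -2, "rz": 0.21, "jaw": 0}, {"x": -20.5, "y": -16, "z": -2, "rz": 0.24, "jaw": 0}, {"x": -23, "y": -18, "z": -2, "rz": 0.27, "jaw": 0}]}}

```text
validation failed for argument at $.pl...
```

```bash
python3 go.py 534 95 160 -45
```

```text
clk 0.30 tcp [249.9 599.8 196.5] -x dir deg -22.6 F [ 0.2 -0.4 -0.5] w 85.6 q [-1.24  0.63  0.04  1.52 -0.03  1.   -0.02]
shift cm [-45.64 -35.67   3.67] rot [-0.001  0.     0.391]
```

Request:
{"op": "arm_command", "data": {"plan": [{"rx": 0, "ry": 0, "rz": 0, "x": -1, "y": -0.8, "z": -0.3, "jaw": 0}, {"rx": 0, "ry": 0, "rz": 0.03, "x": -3, "y": -2.4, "z": -1, "jaw": 0}, {"rx": 0, "ry": 0, "rz": 0.06, "x": -5.5, "y": -4.3, "z": -1.5, "jaw": 0}, {"rx": 0, "ry": 0, "rz": 0.09, "x": -8, "y": -6.3, "z": -2, "jaw": 0}, {"rx": 0, "ry": 0, "rz": 0.12, "x": -10.5, "y": -8.2, "z": -2, "jaw": 0}, {"rx": 0, "ry": 0, "rz": 0.15, "x": -13, "y": -10.2, "z": -2, "jaw": 0}, {"rx": 0, "ry": 0, "rz": 0.18, "x": -15.5, "y": -12.1, "z": -2, "jaw": 0}, {"rx": 0, "ry": 0, "rz": 0.21, "x": -18, "y": -14.1, "z": -2, "jaw": 0}, {"rx": 0, "ry": 0, "rz": 0.24, "x": -20.5, "y": -16, "z": -2, "jaw": 0}, {"rx": 0, "ry": 0, "rz": 0.27, "x": -23, "y": -18, "z": -2, "jaw": 0}]}}

```text
clock: 1.13
eef_pos: [393.7, 342.8, 217.0]
tool_rot: [-3.141, 0.0, 2.475]
force: [1.1, 0.1, 0.3]
width: 0.1
```

```bash
python3 go.py 534 95 160 -45
```

```text
clk 1.13 tcp [393.7 342.8 217. ] -x dir deg -38.2 F [1.1 0.1 0.3] w 0.1 q [-0.86  0.42  0.13  1.85 -0.07  0.87  0.2 ]
shift cm [-26.35 -10.79   5.72] rot [-0.     0.     0.119]
```

Request:
{"op": "arm_command", "data": {"plan": [{"rx": 0, "ry": 0, "rz": 0.01, "x": -3, "y": -1.2, "z": 0, "jaw": 0}, {"rx": 0, "ry": 0, "rz": 0.03, "x": -6, "y": -2.5, "z": 0, "jaw": 0}, {"rx": 0, "ry": 0, "rz": 0.05, "x": -9, "y": -3.7, "z": 0, "jaw": 0}, {"rx": 0, "ry": 0, "rz": 0.06, "x": -12, "y": -4.9, "z": 1, "jaw": 0}, {"rx": 0, "ry": 0, "rz": 0.08, "x": -15, "y": -6.1, "z": 2, "jaw": 0}, {"rx": 0, "ry": 0, "rz": 0.09, "x": -18, "y": -7.4, "z": 3, "jaw": 0}, {"rx": 0, "ry": 0, "rz": 0.1, "x": -21, "y": -8.6, "z": 4, "jaw": 0}, {"rx": 0, "ry": 0, "rz": 0.11, "x": -23.5, "y": -9.6, "z": 5, "jaw": 0}, {"rx": 0, "ry": 0, "rz": 0.12, "x": -25.5, "y": -10.4, "z": 5.7, "jaw": 0}, {"rx": 0, "ry": 0, "rz": 0.12, "x": -26.3, "y": -10.8, "z": 5.7, "jaw": 0}]}}

```text
clock: 1.97
eef_pos: [533.9, 90.2, 159.3]
tool_rot: [-3.139, 0.002, 2.349]
force: [-0.4, -0.7, 0.4]
width: 0.2
```

```bash
python3 go.py 534 95 68 -45
python3 - <<'E'
from h import *
d=get_image("wrist")
cv2.imwrite("pics/w2.png",d["frame"][:,:,::-1])
d=get_image("side"); crop(d,255,100,395,290,4,"pics/s2.png")
E
```

```text
clk 1.97 tcp [533.9  90.2 159.3] -x dir deg -45.4 F [-0.4 -0.7  0.4] w 0.2 q [-0.34  0.53  0.17  1.87 -0.12  0.76  0.68]
shift cm [0.35 0.37 9.12] rot [-0.003  0.001 -0.007]
```

View pics/w2.png

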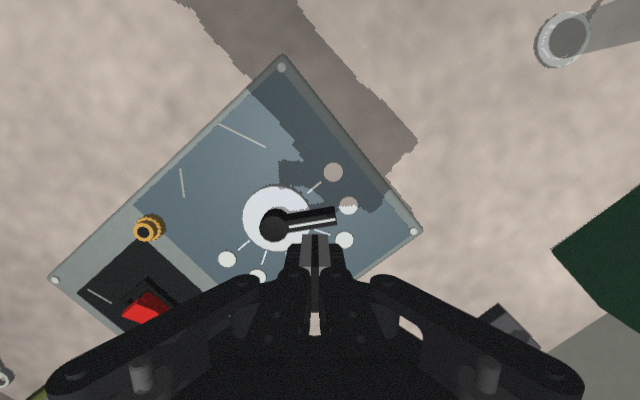

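View pics/s2.png

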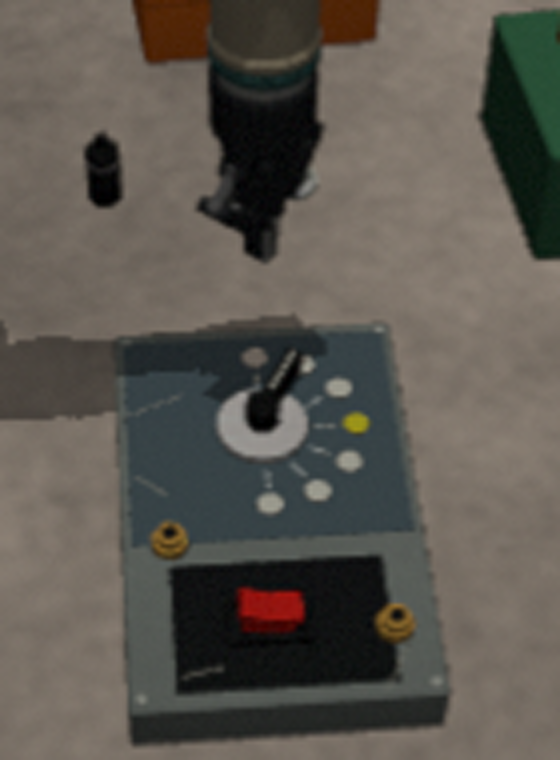

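Run:
```python
from h import *
d=get_image("wrist")
A=np.array([530.2,39.0]);t=np.radians(84.7-30)
u=np.array([np.cos(t),np.sin(t)]);n=np.array([-u[1],u[0]])
pts={"axis":np.r_[A,85],"tip":np.r_[A+60*u,85],"disc0":[537.1,113.7,53],"tgt":np.r_[A+48*u+29*n,68],"TCP":ctrl.read_state()["eef_pos"],"contact":np.r_[A+48*u+6*n,75]}
for k in range(3,7):
    a=np.radians(84.7-30*k); pts[f"disc{k}"]=np.r_[A+75*np.array([np.cos(a),np.sin(a)]),53]
im=d["frame"][:,:,::-1].copy()
for k,p in pts.items():
    q=proj(d,p)[0]; print(k,np.round(p,1),np.round(q,1)); cv2.circle(im,tuple(int(v) for v in q),2,(0,0,255),-1)
cv2.imwrite("pics/w3.png",cv2.resize(im[120:300,180:440],None,fx=3,fy=3))
```

```text
axis [530.2  39.   85. ] [272.1 233.7]
tip [564.9  88.   85. ] [335.1 223.3]
disc0 [537.1 113.7  53. ] [332.1 176.4]
tgt [534.3  94.9  68. ] [317.  191.2]
TCP [533.3  95.1 160.6] [317.2 226. ]
contact [553.   81.6  75. ] [321.1 215.8]
disc3 [604.9  32.1  53. ] [322.1 270.5]
disc4 [591.4  -4.3  53. ] [290.5 283.6]
disc5 [561.5 -29.1  53. ] [255.7 280.9]
disc6 [523.3 -35.7  53. ] [225.4 263. ]
```

View pics/w3.png

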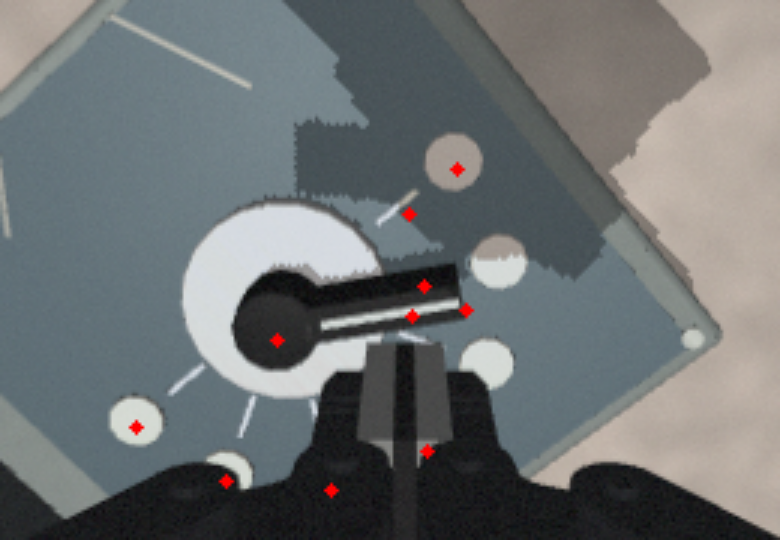

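The wrist view matches the fit within about 2 mm. The descent target (317,191) lies clear on the trailing side of the lever. Descending.

```bash
python3 go.py 533 95.5 68 -45
```

```text
clk 2.12 tcp [533.3  95.1 160.6] -x dir deg -45.1 F [-0.7 -0.   0.2] w 0.4 q [-0.34  0.52  0.17  1.86 -0.12  0.76  0.68]
shift cm [0.05 0.   9.26] rot [ 0.     0.    -0.002]
```

Request:
{"op": "arm_command", "data": {"plan": [{"rx": 0, "ry": 0, "rz": 0, "x": 0, "y": 0, "z": 1, "jaw": 0}, {"rx": 0, "ry": 0, "rz": 0, "x": 0, "y": 0, "z": 3, "jaw": 0}, {"rx": 0, "ry": 0, "rz": 0, "x": 0, "y": 0, "z": 5, "jaw": 0}, {"rx": 0, "ry": 0, "rz": 0, "x": 0, "y": 0, "z": 7, "jaw": 0}, {"rx": 0, "ry": 0, "rz": 0, "x": 0, "y": 0, "z": 8.2, "jaw": 0}, {"rx": 0, "ry": 0, "rz": 0, "x": 0, "y": 0, "z": 9, "jaw": 0}, {"rx": 0, "ry": 0, "rz": 0, "x": 0, "y": 0, "z": 9.2, "jaw": 0}, {"rx": 0, "ry": 0, "rz": 0, "x": 0, "y": 0, "z": 9.2, "jaw": 0}]}}

```text
clock: 2.78
eef_pos: [532.8, 96.2, 68.3]
tool_rot: [-3.141, -0.001, 2.355]
force: [-0.0, -0.1, -0.1]
width: 0.0
```

```bash
python3 - <<'E'
from h import *
d=get_image("wrist")
crop(d,180,120,440,300,3,"pics/w4.png")
A=np.array([530.2,39.0])
# pushing way points: lever selector angle s(deg), finger centre
for s in [30,40,48,51,60,70,78,81]:
    t=np.radians(84.7-s);u=np.array([np.cos(t),np.sin(t)]);n=np.array([-u[1],u[0]])
    print(s,np.round(A+46*u+17*n,1),"pushdir",np.degrees(t)-90)
E
python3 go.py 545 92 68 -45
```

```text
30 [542.9  86.4] pushdir -35.3
40 [550.9  83.4] pushdir -45.3
48 [556.9  80.1] pushdir -53.3
51 [559.   78.7] pushdir -56.3
60 [564.9  73.7] pushdir -65.3
70 [570.4  67.1] pushdir -75.3
78 [573.9  61.3] pushdir -83.3
81 [575.   58.9] pushdir -86.3
clk 2.83 tcp [533.4  96.   68.9] -x dir deg -45.1 F [-0.2  0.6 -0.1] w 0.2 q [-0.32  0.66  0.13  1.94 -0.16  0.55  0.71]
shift cm [-1.1   0.54  0.09] rot [ 0.001  0.    -0.001]
```

View pics/w4.png

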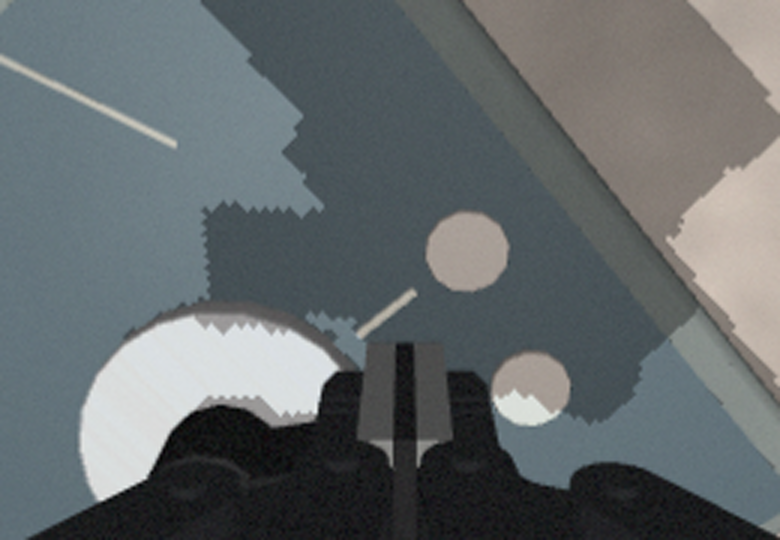

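The fingertip is at lever height, about 12 mm off the trailing face, just outside the boss. Starting the slow push for click 1.

Request:
{"op": "arm_command", "data": {"plan": [{"rx": 0, "ry": 0, "rz": 0, "x": -0.3, "y": 0, "z": 0, "jaw": 0}, {"rx": 0, "ry": 0, "rz": 0, "x": -0.6, "y": 0, "z": 0, "jaw": 0}, {"rx": 0, "ry": 0, "rz": 0, "x": -0.9, "y": 0, "z": 0, "jaw": 0}, {"rx": 0, "ry": 0, "rz": 0, "x": -1.15, "y": 0, "z": 0, "jaw": 0}, {"rx": 0, "ry": 0, "rz": 0, "x": -1.35, "y": 0.05, "z": 0, "jaw": 0}, {"rx": 0, "ry": 0, "rz": 0, "x": -1.55, "y": 0.1, "z": 0, "jaw": 0}, {"rx": 0, "ry": 0, "rz": 0, "x": -1.75, "y": 0.2, "z": 0, "jaw": 0}, {"rx": 0, "ry": 0, "rz": 0, "x": -1.95, "y": 0.3, "z": 0, "jaw": 0}]}}

```text
clock: 3.5
eef_pos: [549.5, 84.2, 68.9]
tool_rot: [3.141, -0.0, 2.355]
force: [-0.3, 0.1, -0.4]
width: 0.0
```

```bash
python3 go.py 557 80 68 -45;  python3 - <<'E'
from h import *
d=get_image("side"); crop(d,275,150,375,250,5,"pics/s5.png")
E
python3 go.py
```

```text
clk 3.50 tcp [549.5  84.2  68.9] -x dir deg -45.1 F [-0.3  0.1 -0.4] w 0.0 q [-0.29  0.68  0.13  1.9  -0.15  0.58  0.73]
shift cm [-0.83  0.24  0.09] rot [ 0.001 -0.    -0.001]
clk 3.55 tcp [550.1  84.   69. ] -x dir deg -45.1 F [ 0.3 -0.7  0.5] w 0.1 q [-0.29  0.68  0.13  1.9  -0.15  0.58  0.73]
```

View pics/s5.png

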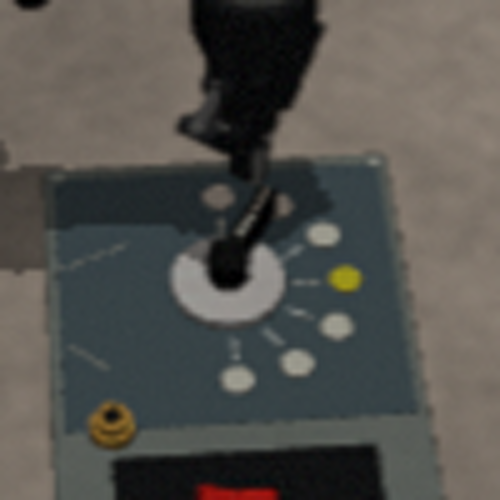

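```bash
cat > ov.py <<'E'
import sys
from h import *
# overlay lever lines at selector angles, on side & scene
A=np.array([530.2,39.0])
tag=sys.argv[1]; angs=[float(a) for a in sys.argv[2:]]
ims=[]
for n,(x0,y0,x1,y1,k) in {"scene":(310,180,410,250,5),"side":(285,160,365,240,5)}.items():
    d=get_image(n); im=cv2.resize(d["frame"][y0:y1,x0:x1,::-1],None,fx=k,fy=k,interpolation=cv2.INTER_CUBIC)
    o=im.copy()
    f=lambda X:tuple(int(v) for v in ((proj(d,X)[0]-[x0,y0]+.5)*k))
    for s in angs:
        t=np.radians(84.7-s);u=np.array([np.cos(t),np.sin(t)])
        cv2.line(o,f(np.r_[A+20*u,85]),f(np.r_[A+75*u,85]),(255,255,0),1)
    p=ctrl.read_state()["eef_pos"]; cv2.circle(o,f(p),3,(0,0,255),-1)
    ims.append(np.vstack([im,o])[:,:] if n=="side" else np.vstack([im,o]))
h=max(i.shape[0] for i in ims)
ims=[cv2.copyMakeBorder(i,0,h-i.shape[0],0,0,cv2.BORDER_CONSTANT) for i in ims]
a=np.hstack(ims); s=min(800/a.shape[1],600/a.shape[0],1)
cv2.imwrite(f"pics/ov{tag}.png",cv2.resize(a,None,fx=s,fy=s,interpolation=cv2.INTER_AREA))
E
python3 ov.py A 30 40; python3 go.py
```

```text
clk 3.65 tcp [549.4  84.3  68.9] -x dir deg -45.1 F [0.1 0.4 0.1] w -0.4 q [-0.29  0.68  0.13  1.9  -0.15  0.58  0.73]
```

View pics/ovA.png

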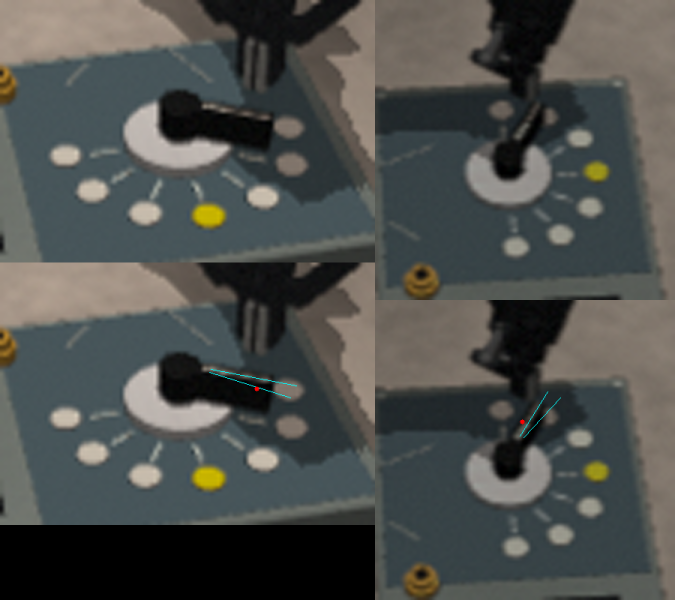

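The lever is still at 30° and the force is about zero. The visible fingertip looks higher than the reported TCP, so I'll triangulate the visible tip.

Run:
```python
from h import *
a=get_image("scene"); crop(a,340,160,400,220,10,"pics/t_sc.png")
b=get_image("side"); crop(b,300,150,360,210,10,"pics/t_si.png")
im=np.hstack([cv2.resize(cv2.imread("pics/t_sc.png"),(400,400)),cv2.resize(cv2.imread("pics/t_si.png"),(400,400))])
im=cv2.convertScaleAbs(im,alpha=1.8,beta=10)
cv2.imwrite("pics/t.png",im)
p=ctrl.read_state()["eef_pos"];print(p,proj(a,p),proj(b,p))
```

```text
[549.08821698  84.3874364   68.869938  ] [[377.91189986 212.96155656]] [[323.76774475 191.97231048]]
```

View pics/t.png

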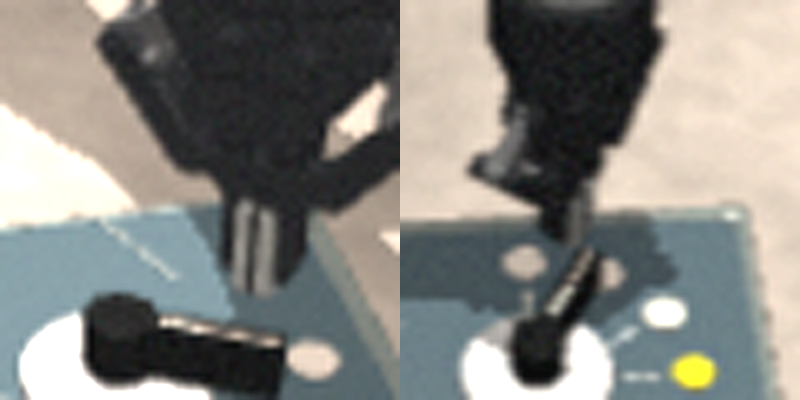

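```bash
cat >> h.py <<'E'
def tri(d1,uv1,d2,uv2):
    C1,D1=ray(d1,[uv1]);C2,D2=ray(d2,[uv2])
    A=np.c_[D1[0],-D2[0]];s=np.linalg.lstsq(A,C2-C1,rcond=None)[0]
    P,Q=C1+s[0]*D1[0],C2+s[1]*D2[0]
    return (P+Q)/2,np.linalg.norm(P-Q)
E
python3 - <<'E'
from h import *
a=get_image("scene");b=get_image("side");w=get_image("wrist")
P,g=tri(a,(379,203.5),b,(325.2,186.5));print(P,g,proj(w,P))
for z in (85,90,95,100,105):
    print(z,onz(a,(379,203.5),z)[0][:2],onz(b,(325.2,186.5),z)[0][:2],onz(w,(315,235),z)[0][:2])
print(proj(w,ctrl.read_state()["eef_pos"]))
E
```

```text
[552.32844188  82.68038967  98.54055518] 3.0375955373245658 [[317.29150588 254.55067678]]
85 [534.10005044  92.19035898] [554.88268245  92.61316934] [547.24671874  86.00041718]
90 [540.29863345  89.30761874] [553.9646442   88.20792744] [545.71573869  87.516614  ]
95 [546.49721646  86.4248785 ] [553.04660595  83.80268554] [544.18475864  89.03281083]
100 [552.69579946  83.54213827] [552.1285677   79.39744364] [542.65377858  90.54900766]
105 [558.89438247  80.65939803] [551.21052945  74.99220173] [541.12279853  92.06520449]
[[315.24257168 228.67904722]]
```

The visible tip triangulates to about (552, 83, z≈98), while the TCP reads z=69, so the tip is roughly 29 mm above the reported point. That explains the missing contact. I'll back off from the lever, then descend in small steps and watch force and images.

```bash
python3 go.py 536 95.5 58 -45
```

```text
clk 3.90 tcp [549.1  84.4  68.9] -x dir deg -45.1 F [ 0.5  0.2 -0. ] w 0.2 q [-0.29  0.68  0.13  1.9  -0.15  0.58  0.73]
shift cm [ 1.71 -0.15  1.09] rot [ 0.001 -0.    -0.001]
```

Request:
{"op": "arm_command", "data": {"plan": [{"rx": 0, "ry": 0, "rz": 0, "x": 0.5, "y": 0, "z": 0, "jaw": 0}, {"rx": 0, "ry": 0, "rz": 0, "x": 1.2, "y": -0.1, "z": 0, "jaw": 0}, {"rx": 0, "ry": 0, "rz": 0, "x": 1.7, "y": -0.1, "z": 0, "jaw": 0}, {"rx": 0, "ry": 0, "rz": 0, "x": 1.7, "y": -0.1, "z": 0.5, "jaw": 0}, {"rx": 0, "ry": 0, "rz": 0, "x": 1.7, "y": -0.1, "z": 1, "jaw": 0}, {"rx": 0, "ry": 0, "rz": 0, "x": 1.7, "y": -0.1, "z": 1.3, "jaw": 0}, {"rx": 0, "ry": 0, "rz": 0, "x": 1.7, "y": -0.1, "z": 1.5, "jaw": 0}, {"rx": 0, "ry": 0, "rz": 0, "x": 1.7, "y": -0.1, "z": 1.5, "jaw": 0}]}}

```text
clock: 4.57
eef_pos: [536.1, 95.4, 53.2]
tool_rot: [-3.141, -0.001, 2.355]
force: [0.1, -0.1, -0.5]
width: -0.0
```

```bash
python3 - <<'E'
from h import *
a=get_image("scene"); crop(a,340,160,400,220,10,"pics/t_sc.png")
b=get_image("side"); crop(b,300,150,360,210,10,"pics/t_si.png")
im=np.hstack([cv2.resize(cv2.imread("pics/t_sc.png"),(400,400)),cv2.resize(cv2.imread("pics/t_si.png"),(400,400))])
im=cv2.convertScaleAbs(im,alpha=1.8,beta=10)
cv2.imwrite("pics/t2.png",im)
p=ctrl.read_state()["eef_pos"];print(p,proj(a,p),proj(b,p))
E
python3 go.py
```

```text
[536.47155455  95.46774791  53.72475295] [[379.77091384 214.00078365]] [[319.23754891 192.98666698]]
clk 4.67 tcp [536.5  95.5  53.7] -x dir deg -45.1 F [-0.  -0.1 -0.3] w 0.3 q [-0.31  0.69  0.13  1.94 -0.16  0.52  0.71]
```

View pics/t2.png

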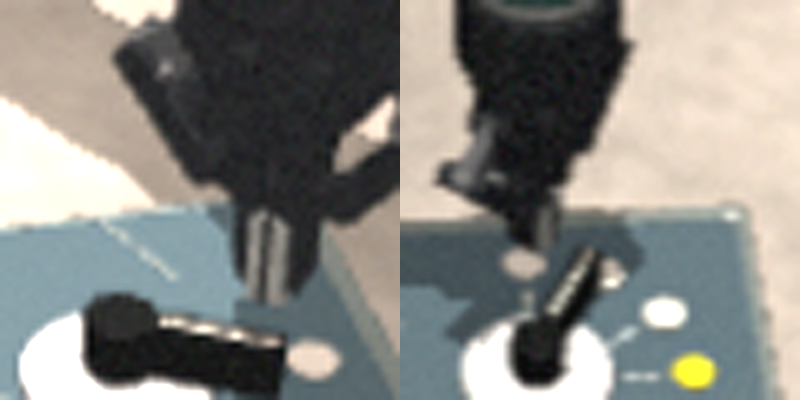

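Request:
{"op": "arm_command", "data": {"plan": [{"rx": 0, "ry": 0, "rz": 0, "x": 0, "y": 0, "z": 0.2, "jaw": 0}, {"rx": 0, "ry": 0, "rz": 0, "x": 0, "y": 0, "z": 0.4, "jaw": 0}, {"rx": 0, "ry": 0, "rz": 0, "x": 0, "y": 0, "z": 0.6, "jaw": 0}, {"rx": 0, "ry": 0, "rz": 0, "x": 0, "y": 0, "z": 0.7, "jaw": 0}]}}

```text
clock: 5.0
eef_pos: [536.4, 95.4, 46.5]
tool_rot: [3.141, -0.0, 2.355]
force: [0.3, 0.0, -0.1]
width: -0.3
```

```bash
python3 - <<'E'
from h import *
a=get_image("scene");b=get_image("side")
print(tri(a,(380.2,205.3),b,(320.5,187.5)))
E
python3 go.py 536 95.5 42 -45
```

```text
(array([539.66211547,  92.93188157,  83.06446226]), np.float64(0.645843937582633))
clk 5.10 tcp [536.3  95.4  46.5] -x dir deg -45.1 F [-1.4 -1.2  0.2] w 0.3 q [-0.31  0.7   0.12  1.94 -0.16  0.51  0.71]
shift cm [ 0.03 -0.02  0.45] rot [ 0.    -0.    -0.002]
```

No force 3.5 mm below the panel height confirms the offset: the physical tip is about TCP + 29 mm in z. I'll descend to TCP z≈38, which puts the tip at about 67.

Request:
{"op": "arm_command", "data": {"plan": [{"rx": 0, "ry": 0, "rz": 0, "x": 0, "y": 0, "z": 0.2, "jaw": 0}, {"rx": 0, "ry": 0, "rz": 0, "x": 0, "y": 0, "z": 0.4, "jaw": 0}, {"rx": 0, "ry": 0, "rz": 0, "x": 0, "y": 0, "z": 0.6, "jaw": 0}, {"rx": 0, "ry": 0, "rz": 0, "x": 0, "y": 0, "z": 0.8, "jaw": 0}, {"rx": 0, "ry": 0, "rz": 0, "x": 0, "y": 0, "z": 0.8, "jaw": 0}]}}

```text
clock: 5.52
eef_pos: [536.0, 95.4, 38.0]
tool_rot: [-3.141, -0.001, 2.355]
force: [0.4, -0.8, -0.6]
width: -0.2
```

```bash
python3 - <<'E'
from h import *
a=get_image("scene"); crop(a,340,160,400,220,10,"pics/t_sc.png")
b=get_image("side"); crop(b,300,150,360,210,10,"pics/t_si.png")
im=np.hstack([cv2.resize(cv2.imread("pics/t_sc.png"),(400,400)),cv2.resize(cv2.imread("pics/t_si.png"),(400,400))])
im=cv2.convertScaleAbs(im,alpha=1.8,beta=10)
cv2.imwrite("pics/t3.png",im)
E
python3 go.py
```

```text
clk 5.62 tcp [536.2  95.4  38.3] -x dir deg -45.1 F [-0.2 -0.8 -0.2] w 0.2 q [-0.3   0.71  0.12  1.94 -0.17  0.49  0.72]
```

View pics/t3.png

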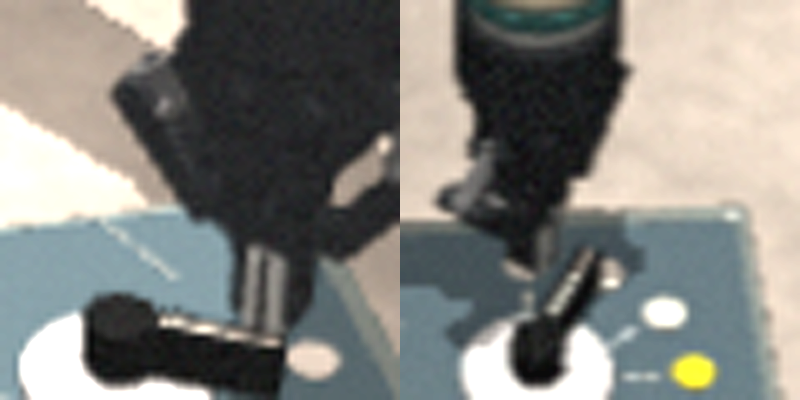

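The tip is now down behind the lever's trailing face, hidden by it in the scene view. Pushing slowly.

Request:
{"op": "arm_command", "data": {"plan": [{"rx": 0, "ry": 0, "rz": 0, "x": -0.3, "y": 0, "z": 0, "jaw": 0}, {"rx": 0, "ry": 0, "rz": 0, "x": -0.6, "y": 0, "z": 0, "jaw": 0}, {"rx": 0, "ry": 0, "rz": 0, "x": -0.8, "y": 0, "z": 0, "jaw": 0}, {"rx": 0, "ry": 0, "rz": 0, "x": -1.0, "y": 0, "z": 0, "jaw": 0}, {"rx": 0, "ry": 0, "rz": 0, "x": -1.2, "y": 0, "z": 0, "jaw": 0}, {"rx": 0, "ry": 0, "rz": 0, "x": -1.4, "y": 0, "z": 0, "jaw": 0}]}}

```text
clock: 6.12
eef_pos: [545.7, 87.3, 38.4]
tool_rot: [3.141, -0.003, 2.356]
force: [-1.4, 4.4, 1.8]
width: 0.2
```

```bash
python3 ov.py B 30 36; python3 go.py
```

```text
clk 6.22 tcp [546.4  86.5  38.5] -x dir deg -45.0 F [-0.3  3.6  0.7] w 0.0 q [-0.28  0.72  0.12  1.92 -0.16  0.51  0.73]
```

View pics/ovB.png

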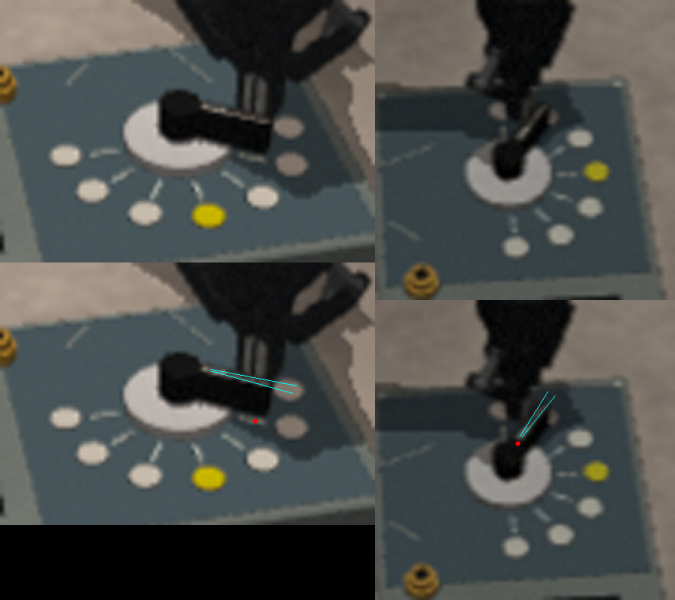

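Contact: about 4 N, and the lever is at roughly 37°. Continuing to about 49°, past the half-way point at 45°.

Request:
{"op": "arm_command", "data": {"plan": [{"rx": 0, "ry": 0, "rz": 0, "x": -0.2, "y": 0.05, "z": 0, "jaw": 0}, {"rx": 0, "ry": 0, "rz": 0, "x": -0.4, "y": 0.1, "z": 0, "jaw": 0}, {"rx": 0, "ry": 0, "rz": 0, "x": -0.6, "y": 0.15, "z": 0, "jaw": 0}, {"rx": 0, "ry": 0, "rz": 0, "x": -0.8, "y": 0.2, "z": 0, "jaw": 0}, {"rx": 0, "ry": 0, "rz": 0, "x": -1.0, "y": 0.25, "z": 0, "jaw": 0}, {"rx": 0, "ry": 0, "rz": 0, "x": -1.15, "y": 0.3, "z": 0, "jaw": 0}, {"rx": 0, "ry": 0, "rz": 0, "x": -1.2, "y": 0.33, "z": 0, "jaw": 0}, {"rx": 0, "ry": 0, "rz": 0, "x": -1.2, "y": 0.33, "z": 0, "jaw": 0}]}}

```text
clock: 6.88
eef_pos: [557.7, 79.9, 38.4]
tool_rot: [3.14, -0.0, 2.355]
force: [0.4, -0.8, -0.1]
width: -0.0
```

```bash
python3 ov.py C 48 60; python3 go.py
```

```text
clk 6.98 tcp [557.2  80.2  38.4] -x dir deg -45.0 F [-0.5  0.2 -0.6] w -0.2 q [-0.27  0.73  0.12  1.89 -0.16  0.52  0.74]
```

View pics/ovC.png

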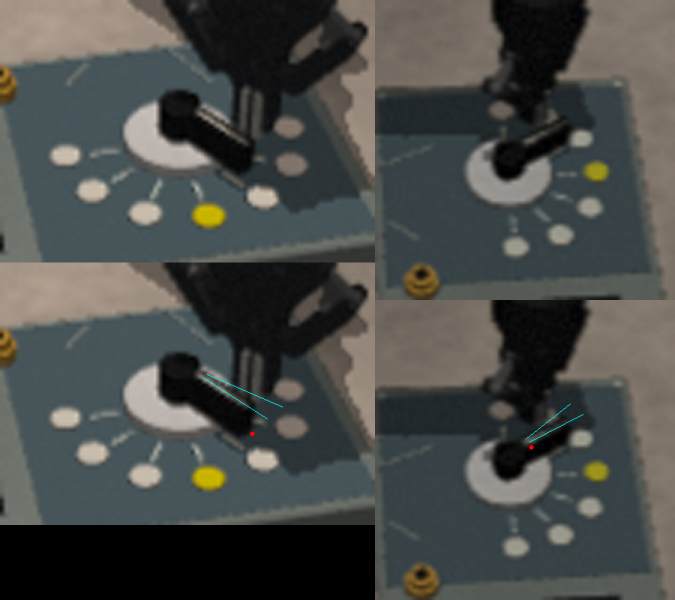

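The lever clicked into 60° with no residual force. Next I'll turn the tool about 29° in place so the flat faces the lever for the last click.

Request:
{"op": "arm_command", "data": {"plan": [{"rx": 0, "ry": 0, "rz": 0.1, "x": 0, "y": 0, "z": 0, "jaw": 0}, {"rx": 0, "ry": 0, "rz": 0.2, "x": 0, "y": 0, "z": 0, "jaw": 0}, {"rx": 0, "ry": 0, "rz": 0.3, "x": 0, "y": 0, "z": 0, "jaw": 0}, {"rx": 0, "ry": 0, "rz": 0.4, "x": 0, "y": 0, "z": 0, "jaw": 0}, {"rx": 0, "ry": 0, "rz": 0.48, "x": 0, "y": 0, "z": 0, "jaw": 0}, {"rx": 0, "ry": 0, "rz": 0.5, "x": 0, "y": 0, "z": 0, "jaw": 0}, {"rx": 0, "ry": 0, "rz": 0.5, "x": 0, "y": 0, "z": 0, "jaw": 0}]}}

```text
clock: 7.57
eef_pos: [557.1, 80.4, 38.4]
tool_rot: [3.141, -0.001, 1.857]
force: [-0.1, -0.4, 0.1]
width: 0.2
```

```bash
python3 go.py 565 73.5 38.4 -74;python3 go.py 570.5 67 38.4 -74;python3 go.py 573 62.5 38.4 -74; python3 go.py 574.3 61 38.4 -74
```

```text
clk 7.57 tcp [557.1  80.4  38.4] -x dir deg -73.6 F [-0.1 -0.4  0.1] w 0.2 q [-0.35  0.74  0.25  1.9  -0.33  0.54  0.41]
shift cm [-0.89  0.56 -0.  ] rot [ 0.    -0.001  0.007]
clk 7.57 tcp [557.1  80.4  38.4] -x dir deg -73.6 F [-0.1 -0.4  0.1] w 0.2 q [-0.35  0.74  0.25  1.9  -0.33  0.54  0.41]
shift cm [-1.67  0.9  -0.  ] rot [ 0.    -0.001  0.007]
clk 7.57 tcp [557.1  80.4  38.4] -x dir deg -73.6 F [-0.1 -0.4  0.1] w 0.2 q [-0.35  0.74  0.25  1.9  -0.33  0.54  0.41]
shift cm [-2.17  1.02 -0.  ] rot [ 0.    -0.001  0.007]
clk 7.57 tcp [557.1  80.4  38.4] -x dir deg -73.6 F [-0.1 -0.4  0.1] w 0.2 q [-0.35  0.74  0.25  1.9  -0.33  0.54  0.41]
shift cm [-2.35  1.1  -0.01] rot [ 0.    -0.001  0.007]
```

Request:
{"op": "arm_command", "data": {"plan": [{"rx": 0, "ry": 0, "rz": 0, "x": -0.2, "y": 0.2, "z": 0, "jaw": 0}, {"rx": 0, "ry": 0, "rz": 0, "x": -0.4, "y": 0.4, "z": 0, "jaw": 0}, {"rx": 0, "ry": 0, "rz": 0, "x": -0.6, "y": 0.5, "z": 0, "jaw": 0}, {"rx": 0, "ry": 0, "rz": 0, "x": -0.8, "y": 0.6, "z": 0, "jaw": 0}, {"rx": 0, "ry": 0, "rz": 0, "x": -1.0, "y": 0.65, "z": 0, "jaw": 0}, {"rx": 0, "ry": 0, "rz": 0, "x": -1.2, "y": 0.7, "z": 0, "jaw": 0}, {"rx": 0, "ry": 0, "rz": 0, "x": -1.4, "y": 0.75, "z": 0, "jaw": 0}, {"rx": 0, "ry": 0, "rz": 0, "x": -1.55, "y": 0.8, "z": 0, "jaw": 0}]}}

```text
clock: 8.23
eef_pos: [568.7, 67.6, 38.3]
tool_rot: [-3.141, -0.001, 1.857]
force: [-2.3, 3.0, 0.7]
width: -0.4
```

```bash
python3 ov.py D 60 70 90; python3 go.py 574.3 61 38.4 -74
```

```text
clk 8.33 tcp [569.4  66.8  38.3] -x dir deg -73.7 F [-1.   1.2 -0.5] w -0.3 q [-0.32  0.75  0.25  1.87 -0.32  0.56  0.42]
shift cm [-0.7   0.31 -0.01] rot [ 0.    -0.     0.006]
```

View pics/ovD.png

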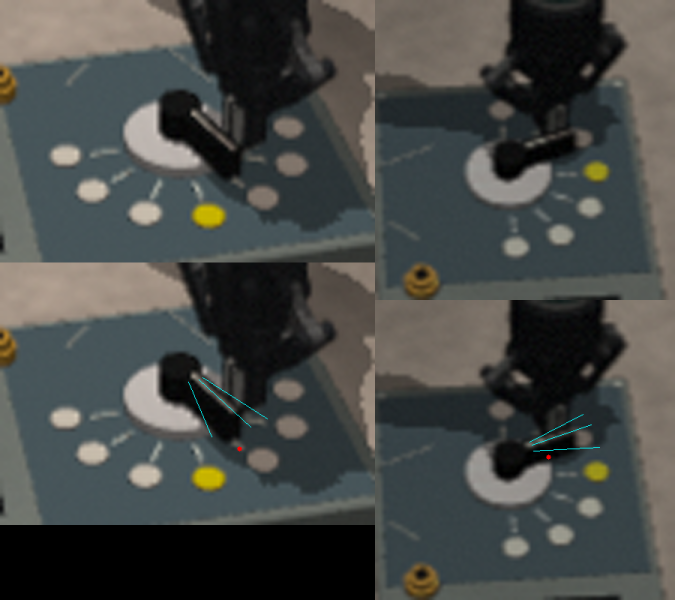

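The lever is at about 70° and the force is falling. A last slow push to about 78–79°.

Request:
{"op": "arm_command", "data": {"plan": [{"rx": 0, "ry": 0, "rz": 0, "x": -0.12, "y": 0.05, "z": 0, "jaw": 0}, {"rx": 0, "ry": 0, "rz": 0, "x": -0.24, "y": 0.1, "z": 0, "jaw": 0}, {"rx": 0, "ry": 0, "rz": 0, "x": -0.36, "y": 0.15, "z": 0, "jaw": 0}, {"rx": 0, "ry": 0, "rz": 0, "x": -0.48, "y": 0.2, "z": 0, "jaw": 0}, {"rx": 0, "ry": 0, "rz": 0, "x": -0.6, "y": 0.25, "z": 0, "jaw": 0}, {"rx": 0, "ry": 0, "rz": 0, "x": -0.65, "y": 0.28, "z": 0, "jaw": 0}, {"rx": 0, "ry": 0, "rz": 0, "x": -0.65, "y": 0.28, "z": 0, "jaw": 0}]}}

```text
clock: 8.92
eef_pos: [574.2, 61.0, 38.4]
tool_rot: [3.141, 0.0, 1.856]
force: [0.2, -0.5, 0.2]
width: 0.2
```

```bash
python3 ov.py E 78 90; python3 go.py
```

```text
clk 9.02 tcp [573.9  61.4  38.3] -x dir deg -73.7 F [ 0.2 -0.6  0.6] w -0.2 q [-0.31  0.76  0.25  1.86 -0.32  0.57  0.43]
```

View pics/ovE.png

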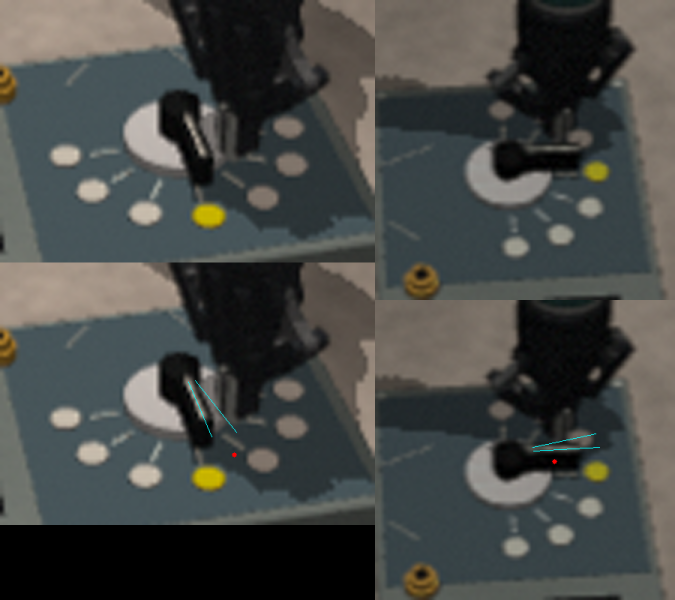

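The lever now points at the yellow disc: white line on the 90° overlay, zero force. Backing the finger away and lifting.

Request:
{"op": "arm_command", "data": {"plan": [{"rx": 0, "ry": 0, "rz": 0, "x": 0.5, "y": 0, "z": 0, "jaw": 0}, {"rx": 0, "ry": 0, "rz": 0, "x": 1.0, "y": 0, "z": 0, "jaw": 0}, {"rx": 0, "ry": 0, "rz": 0, "x": 1.3, "y": 0, "z": -0.5, "jaw": 0}, {"rx": 0, "ry": 0, "rz": 0, "x": 1.5, "y": 0, "z": -2, "jaw": 0}, {"rx": 0, "ry": 0, "rz": 0, "x": 1.5, "y": 0, "z": -4, "jaw": 0}, {"rx": 0, "ry": 0, "rz": 0, "x": 1.5, "y": 0, "z": -6, "jaw": 0}, {"rx": 0, "ry": 0, "rz": 0, "x": 1.5, "y": 0, "z": -7.5, "jaw": 0}, {"rx": 0, "ry": 0, "rz": 0, "x": 1.5, "y": 0, "z": -8, "jaw": 0}]}}

```text
clock: 9.68
eef_pos: [571.2, 76.5, 121.0]
tool_rot: [3.137, 0.0, 1.857]
force: [0.3, 0.0, 0.5]
width: 0.3
```

```bash
python3 ov.py F 90
python3 - <<'E'
from h import *
d=get_image("wrist"); cv2.imwrite("pics/w6.png",d["frame"][:,:,::-1])
E
python3 go.py 487 -137.7 110 -74
```

```text
clk 9.83 tcp [569.5  76.3 118.3] -x dir deg -73.6 F [ 0.2 -0.5 -0.1] w 0.0 q [-0.38  0.64  0.31  1.82 -0.28  0.73  0.37]
shift cm [-18.2  -13.95   0.82] rot [ 0.001 -0.     0.007]
```

View pics/ovF.png

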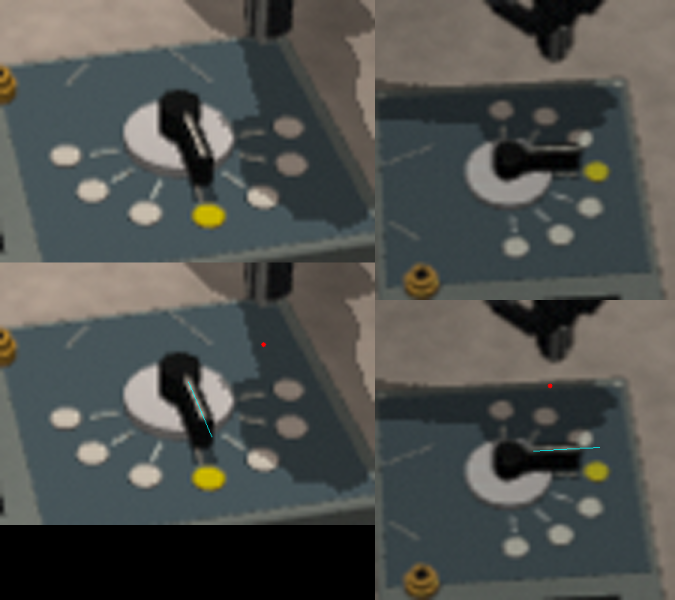

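View pics/w6.png

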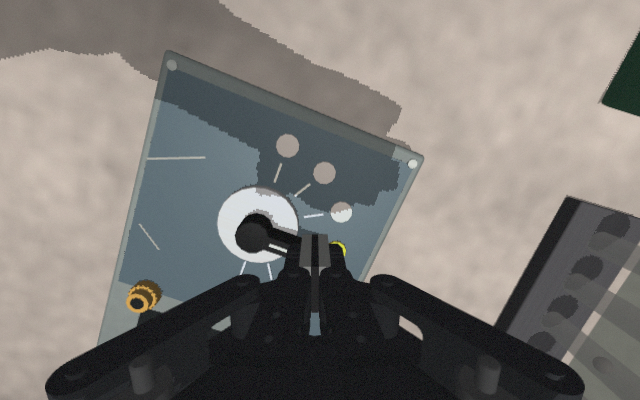

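The lever is confirmed on the yellow disc with the finger clear. Moving above the rocker's near end, with the tip over 140 mm high so it clears everything.

Request:
{"op": "arm_command", "data": {"plan": [{"rx": 0, "ry": 0, "rz": 0, "x": -1, "y": -0.8, "z": 0, "jaw": 0}, {"rx": 0, "ry": 0, "rz": 0, "x": -3.2, "y": -2.5, "z": 0, "jaw": 0}, {"rx": 0, "ry": 0, "rz": 0, "x": -5.8, "y": -4.4, "z": 0, "jaw": 0}, {"rx": 0, "ry": 0, "rz": 0, "x": -8.4, "y": -6.4, "z": 0, "jaw": 0}, {"rx": 0, "ry": 0, "rz": 0, "x": -11, "y": -8.4, "z": 0, "jaw": 0}, {"rx": 0, "ry": 0, "rz": 0, "x": -13.5, "y": -10.4, "z": 0, "jaw": 0}, {"rx": 0, "ry": 0, "rz": 0, "x": -15.8, "y": -12.1, "z": 0, "jaw": 0}, {"rx": 0, "ry": 0, "rz": 0, "x": -17.4, "y": -13.3, "z": 0, "jaw": 0}, {"rx": 0, "ry": 0, "rz": 0, "x": -18.2, "y": -13.9, "z": 0.4, "jaw": 0}, {"rx": 0, "ry": 0, "rz": 0, "x": -18.2, "y": -13.9, "z": 0.8, "jaw": 0}]}}

```text
clock: 10.67
eef_pos: [485.5, -140.5, 109.4]
tool_rot: [-3.14, 0.0, 1.852]
force: [0.2, -0.3, 0.4]
width: 0.0
```

```bash
python3 go.py 487 -137.7 60 -74
python3 - <<'E'
from h import *
a=get_image("scene"); b=get_image("side"); 
p=ctrl.read_state()["eef_pos"]
def mk(d,x0,y0,x1,y1,k):
    im=cv2.resize(d["frame"][y0:y1,x0:x1,::-1],None,fx=k,fy=k,interpolation=cv2.INTER_CUBIC)
    for X,c in ((p,(0,0,255)),(p+[0,0,29],(0,255,0)),([488.6,-137.9,75.3],(255,255,255))):
        q=(proj(d,X)[0]-[x0,y0]+.5)*k; cv2.circle(im,tuple(int(v) for v in q),3,c,-1)
    return im
im=np.hstack([mk(a,240,150,340,250,4),mk(b,280,190,380,290,4)])
cv2.imwrite("pics/r1.png",cv2.convertScaleAbs(im,alpha=1.5,beta=10))
E
python3 go.py 487 -137.7 60 -74
```

```text
clk 10.67 tcp [ 485.5 -140.5  109.4] -x dir deg -73.9 F [ 0.2 -0.3  0.4] w 0.0 q [ 0.04  0.57  0.27  2.01 -0.26  0.6   0.77]
shift cm [0.23 0.22 4.94] rot [-0.001  0.     0.001]
clk 10.77 tcp [ 486.6 -136.5  108.9] -x dir deg -73.6 F [-0.   0.8  0.1] w 0.1 q [ 0.04  0.57  0.27  2.01 -0.26  0.6   0.76]
shift cm [-0.14  0.01  4.89] rot [-0.001 -0.002  0.007]
```

View pics/r1.png

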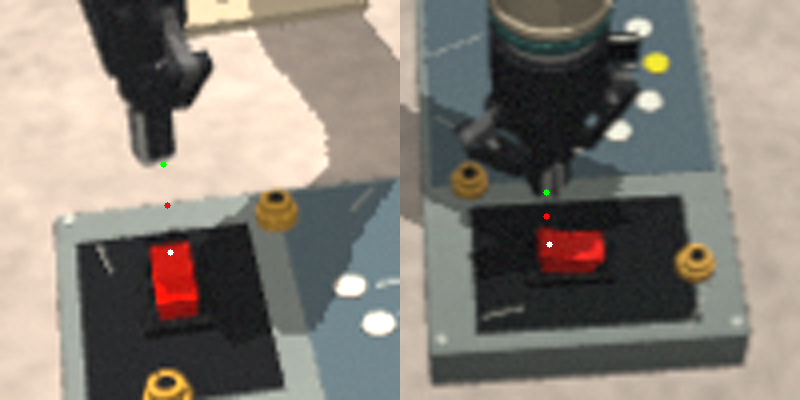

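Run:
```python
from h import *
a=get_image("scene"); b=get_image("side"); w=get_image("wrist")
p=ctrl.read_state()["eef_pos"];print(p)
def mk(d,x0,y0,x1,y1,k):
    im=cv2.resize(d["frame"][y0:y1,x0:x1,::-1],None,fx=k,fy=k,interpolation=cv2.INTER_CUBIC)
    for X,c in ((p,(0,0,255)),(p+[0,0,29],(0,255,0)),([488.6,-137.9,75.3],(255,255,255))):
        q=(proj(d,X)[0]-[x0,y0]+.5)*k; cv2.circle(im,tuple(int(v) for v in q),2,c,-1)
    return im
im=np.hstack([mk(a,255,165,305,215,8),mk(b,295,215,345,265,8)])
cv2.imwrite("pics/r2.png",cv2.convertScaleAbs(im,alpha=1.8,beta=10))
cv2.imwrite("pics/w7.png",w["frame"][:,:,::-1])
```

```text
[ 487.93032351 -135.71422554  109.75299325]
```

View pics/r2.png

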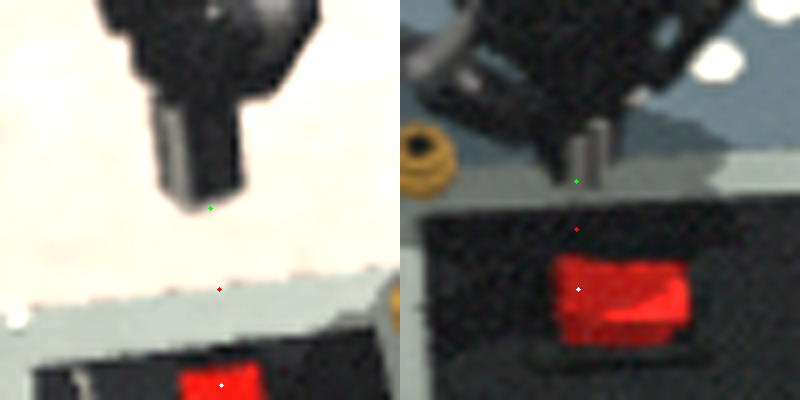

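View pics/w7.png

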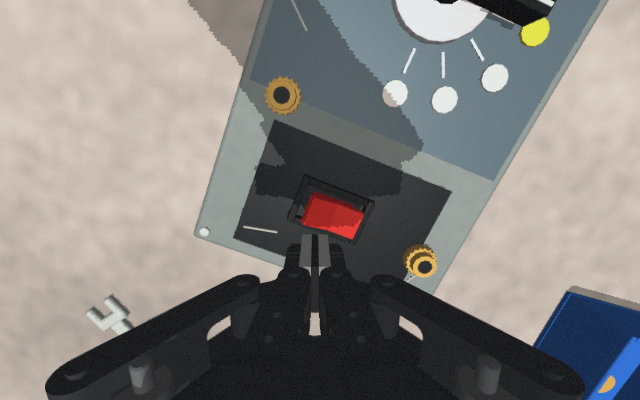

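The visible tip agrees with TCP + about 28 mm and sits above the near end of the rocker. Centring and descending to just above it.

```bash
python3 go.py 487 -138 53 -74
```

```text
clk 10.92 tcp [ 487.9 -135.7  109.8] -x dir deg -73.5 F [-0.2  0.9 -0.5] w -0.4 q [ 0.03  0.57  0.27  2.01 -0.26  0.6   0.77]
shift cm [-0.2  -0.16  5.67] rot [ 0.    -0.001  0.009]
```

Request:
{"op": "arm_command", "data": {"plan": [{"rx": 0, "ry": 0, "rz": 0, "x": -0.1, "y": -0.1, "z": 1, "jaw": 0}, {"rx": 0, "ry": 0, "rz": 0, "x": -0.2, "y": -0.15, "z": 2.2, "jaw": 0}, {"rx": 0, "ry": 0, "rz": 0, "x": -0.2, "y": -0.15, "z": 3.4, "jaw": 0}, {"rx": 0, "ry": 0, "rz": 0, "x": -0.2, "y": -0.15, "z": 4.4, "jaw": 0}, {"rx": 0, "ry": 0, "rz": 0, "x": -0.2, "y": -0.15, "z": 5.1, "jaw": 0}, {"rx": 0, "ry": 0, "rz": 0, "x": -0.2, "y": -0.15, "z": 5.5, "jaw": 0}, {"rx": 0, "ry": 0, "rz": 0, "x": -0.2, "y": -0.15, "z": 5.6, "jaw": 0}, {"rx": 0, "ry": 0, "rz": 0, "x": -0.2, "y": -0.15, "z": 5.6, "jaw": 0}]}}

```text
clock: 11.58
eef_pos: [487.1, -137.9, 53.5]
tool_rot: [3.141, -0.002, 1.86]
force: [0.1, -1.1, -0.4]
width: -0.2
```

```bash
python3 - <<'E'
from h import *
a=get_image("scene"); b=get_image("side"); w=get_image("wrist")
p=ctrl.read_state()["eef_pos"];print(p)
def mk(d,x0,y0,x1,y1,k):
    return cv2.resize(d["frame"][y0:y1,x0:x1,::-1],None,fx=k,fy=k,interpolation=cv2.INTER_CUBIC)
im=np.hstack([mk(a,255,185,305,235,8),mk(b,295,225,345,275,8)])
cv2.imwrite("pics/r3.png",cv2.convertScaleAbs(im,alpha=1.8,beta=10))
E
python3 go.py
```

```text
[ 487.46802888 -138.08695305   54.19854734]
clk 11.73 tcp [ 487.5 -138.1   54.2] -x dir deg -73.5 F [0.9 0.2 0.2] w 0.1 q [ 0.08  0.66  0.22  2.04 -0.3   0.47  0.81]
```

View pics/r3.png

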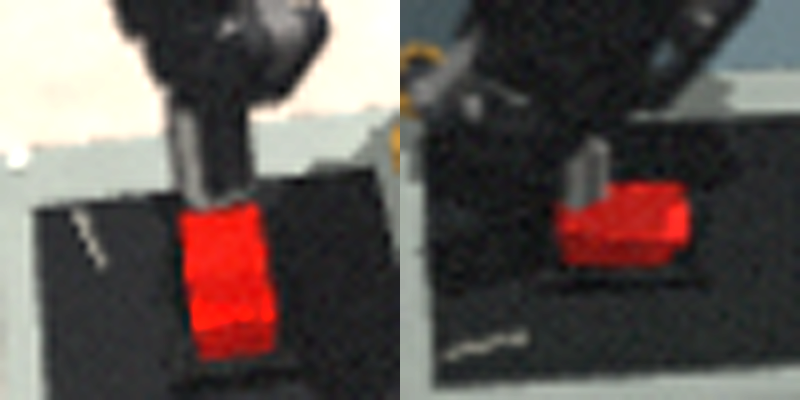

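The tip is right above the raised near end, about 13 mm from the pivot. I'll shift 3 mm toward the near end and press down in small steps.

Request:
{"op": "arm_command", "data": {"plan": [{"rx": 0, "ry": 0, "rz": 0, "x": 0, "y": -0.3, "z": 0, "jaw": 0}, {"rx": 0, "ry": 0, "rz": 0, "x": 0, "y": -0.3, "z": 0.2, "jaw": 0}, {"rx": 0, "ry": 0, "rz": 0, "x": 0, "y": -0.3, "z": 0.4, "jaw": 0}, {"rx": 0, "ry": 0, "rz": 0, "x": 0, "y": -0.3, "z": 0.6, "jaw": 0}, {"rx": 0, "ry": 0, "rz": 0, "x": 0, "y": -0.3, "z": 0.75, "jaw": 0}, {"rx": 0, "ry": 0, "rz": 0, "x": 0, "y": -0.3, "z": 0.9, "jaw": 0}]}}

```text
clock: 12.23
eef_pos: [484.6, -138.9, 44.9]
tool_rot: [3.14, -0.001, 1.859]
force: [0.1, -1.2, -0.4]
width: -0.2
```

```bash
python3 - <<'E'
from h import *
a=get_image("scene"); b=get_image("side")
def mk(d,x0,y0,x1,y1,k):
    return cv2.resize(d["frame"][y0:y1,x0:x1,::-1],None,fx=k,fy=k,interpolation=cv2.INTER_CUBIC)
im=np.hstack([mk(a,255,185,305,235,8),mk(b,295,225,345,275,8)])
cv2.imwrite("pics/r4.png",cv2.convertScaleAbs(im,alpha=1.8,beta=10))
E
python3 go.py
```

```text
clk 12.33 tcp [ 484.4 -138.8   44.9] -x dir deg -73.5 F [ 0.3 -0.  -0.1] w -0.2 q [ 0.09  0.67  0.2   2.05 -0.3   0.44  0.81]
```

View pics/r4.png

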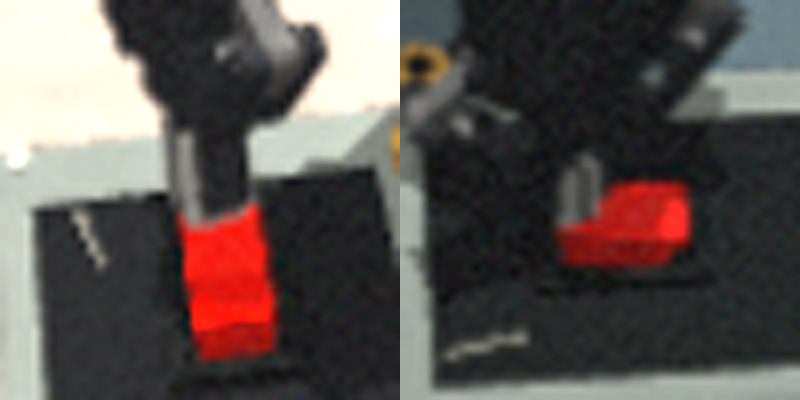

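Request:
{"op": "arm_command", "data": {"plan": [{"rx": 0, "ry": 0, "rz": 0, "x": 0, "y": 0, "z": 0.15, "jaw": 0}, {"rx": 0, "ry": 0, "rz": 0, "x": 0, "y": 0, "z": 0.3, "jaw": 0}, {"rx": 0, "ry": 0, "rz": 0, "x": 0, "y": 0, "z": 0.4, "jaw": 0}, {"rx": 0, "ry": 0, "rz": 0, "x": 0, "y": 0, "z": 0.5, "jaw": 0}]}}

```text
clock: 12.67
eef_pos: [482.2, -138.6, 39.8]
tool_rot: [-3.139, -0.003, 1.859]
force: [-4.5, 0.3, 5.5]
width: -0.1
```

```bash
python3 - <<'E'
from h import *
a=get_image("scene"); b=get_image("side")
def mk(d,x0,y0,x1,y1,k):
    return cv2.resize(d["frame"][y0:y1,x0:x1,::-1],None,fx=k,fy=k,interpolation=cv2.INTER_CUBIC)
im=np.hstack([mk(a,255,185,305,235,8),mk(b,295,225,345,275,8)])
cv2.imwrite("pics/r5.png",cv2.convertScaleAbs(im,alpha=1.8,beta=10))
E
python3 go.py
```

```text
clk 12.77 tcp [ 482.8 -138.7   39.7] -x dir deg -73.5 F [-1.3 -0.5  2.5] w -0.1 q [ 0.09  0.68  0.2   2.06 -0.31  0.43  0.82]
```

View pics/r5.png

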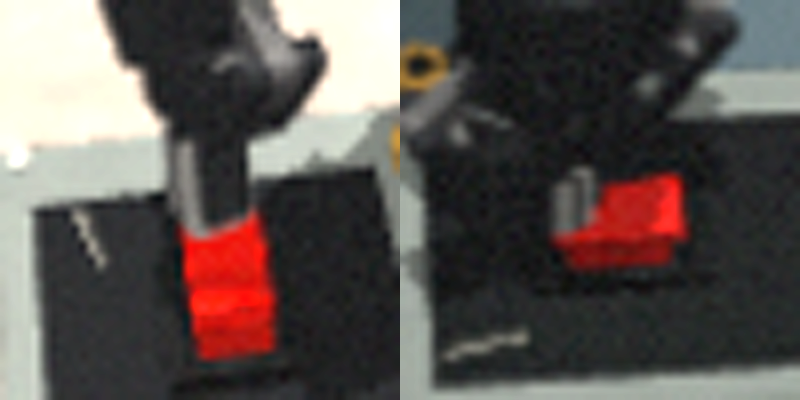

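The rocker is in contact and starting to turn (about 5 N, with a slight outward slip of 2 mm). I'll shift back in and press further.

Request:
{"op": "arm_command", "data": {"plan": [{"rx": 0, "ry": 0, "rz": 0, "x": 0, "y": 0.15, "z": 0.1, "jaw": 0}, {"rx": 0, "ry": 0, "rz": 0, "x": 0, "y": 0.3, "z": 0.2, "jaw": 0}, {"rx": 0, "ry": 0, "rz": 0, "x": 0, "y": 0.3, "z": 0.35, "jaw": 0}, {"rx": 0, "ry": 0, "rz": 0, "x": 0, "y": 0.3, "z": 0.5, "jaw": 0}]}}

```text
clock: 13.1
eef_pos: [485.8, -137.8, 35.6]
tool_rot: [-3.14, -0.003, 1.859]
force: [-6.8, 0.7, 35.0]
width: -0.4
```

```bash
python3 - <<'E'
from h import *
a=get_image("scene"); b=get_image("side")
def mk(d,x0,y0,x1,y1,k):
    return cv2.resize(d["frame"][y0:y1,x0:x1,::-1],None,fx=k,fy=k,interpolation=cv2.INTER_CUBIC)
im=np.hstack([mk(a,255,185,305,235,8),mk(b,295,225,345,275,8)])
cv2.imwrite("pics/r6.png",cv2.convertScaleAbs(im,alpha=1.8,beta=10))
E
python3 go.py
```

```text
clk 13.20 tcp [ 485.7 -137.8   35.8] -x dir deg -73.5 F [-6.5  0.8 16.9] w 0.2 q [ 0.09  0.69  0.2   2.05 -0.31  0.43  0.82]
```

View pics/r6.png

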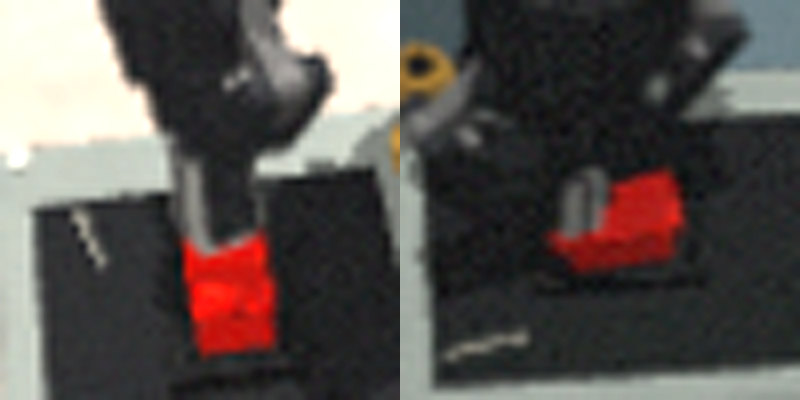

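Hard stop reached (35 N, settling to 17 N), with the near end down and the far end up. I'll hold briefly, then lift straight up.

Request:
{"op": "arm_command", "data": {"plan": [{"rx": 0, "ry": 0, "rz": 0, "x": 0, "y": 0, "z": 0.05, "jaw": 0}, {"rx": 0, "ry": 0, "rz": 0, "x": 0, "y": 0, "z": 0.05, "jaw": 0}, {"rx": 0, "ry": 0, "rz": 0, "x": 0, "y": 0, "z": 0.05, "jaw": 0}, {"rx": 0, "ry": 0, "rz": 0, "x": 0, "y": 0, "z": -0.3, "jaw": 0}, {"rx": 0, "ry": 0, "rz": 0, "x": 0, "y": 0, "z": -1.2, "jaw": 0}, {"rx": 0, "ry": 0, "rz": 0, "x": 0, "y": 0, "z": -3, "jaw": 0}, {"rx": 0, "ry": 0, "rz": 0, "x": 0, "y": 0, "z": -5, "jaw": 0}, {"rx": 0, "ry": 0, "rz": 0, "x": 0, "y": 0, "z": -7.5, "jaw": 0}, {"rx": 0, "ry": 0, "rz": 0, "x": 0, "y": 0, "z": -10, "jaw": 0}, {"rx": 0, "ry": 0, "rz": 0, "x": 0, "y": 0, "z": -12, "jaw": 0}]}}

```text
clock: 14.03
eef_pos: [487.4, -138.2, 158.0]
tool_rot: [3.14, -0.001, 1.859]
force: [0.8, 0.0, 0.0]
width: 0.1
```

```bash
python3 - <<'E'
from h import *
a=get_image("scene"); b=get_image("side")
def mk(d,x0,y0,x1,y1,k):
    return cv2.resize(d["frame"][y0:y1,x0:x1,::-1],None,fx=k,fy=k,interpolation=cv2.INTER_CUBIC)
im=np.hstack([mk(a,255,185,305,235,8),mk(b,295,225,345,275,8)])
cv2.imwrite("pics/r7.png",cv2.convertScaleAbs(im,alpha=1.8,beta=10))
E
python3 ov.py G 90; python3 go.py
```

```text
clk 14.23 tcp [ 486.8 -137.9  156.2] -x dir deg -73.5 F [-0.4  0.2 -1. ] w 0.0 q [ 0.01  0.5   0.31  1.96 -0.22  0.71  0.74]
```

View pics/r7.png

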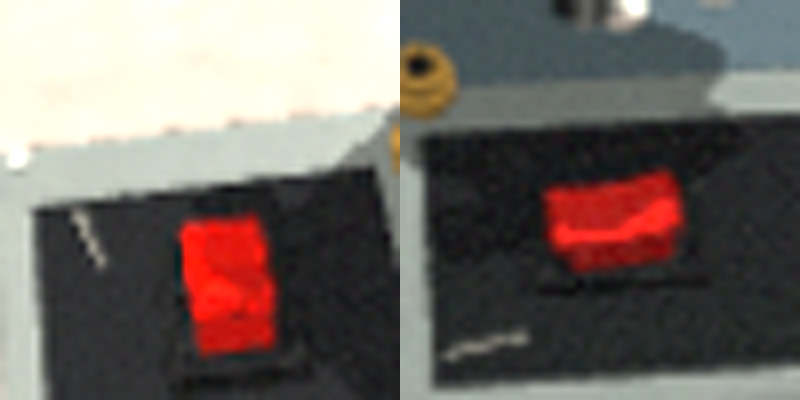

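View pics/ovG.png

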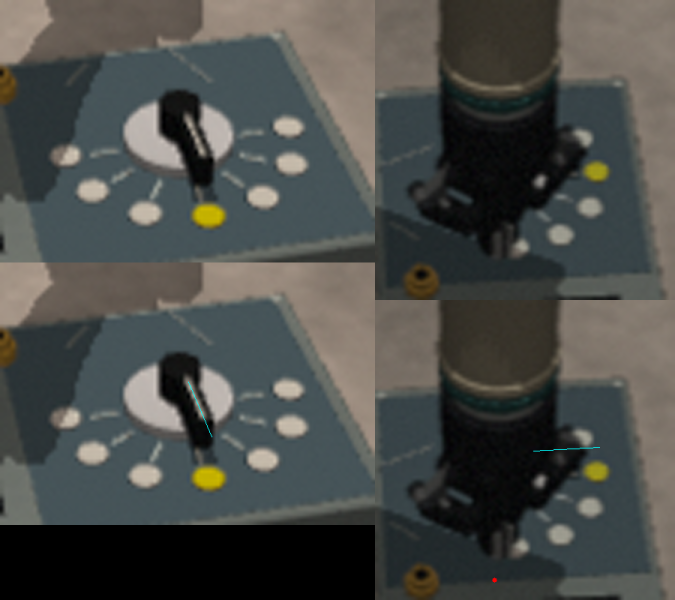

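Run:
```python
from h import *
w=get_image("wrist")
A=np.array([530.2,39.0]);yaw=-0.0928
c,s=np.cos(yaw),np.sin(yaw);R=np.array([[c,-s],[s,c]])
P=lambda x,y,z:np.r_[A+R@[x,y-70],z]
x0,y0,x1,y1,k=250,130,400,270,5
im=cv2.resize(w["frame"][y0:y1,x0:x1,::-1],None,fx=k,fy=k,interpolation=cv2.INTER_CUBIC)
f=lambda X:tuple(int(v) for v in ((proj(w,X)[0]-[x0,y0]+.5)*k))
h=0.36
for sgn in (-1,1):
    # predicted: near edge corners on(level 70), pivot 70, far edge raised
    q=[P(-10-24,-110+sgn*12,70),P(-10,-110+sgn*12,70)]
    for X in q: cv2.circle(im,f(X),3,(0,255,0),-1)
    for X in [P(-10-24,-110+sgn*12,78.5)]: cv2.circle(im,f(X),3,(255,0,0),-1)
cv2.imwrite("pics/w8.png",im)
```

```text
(no output)
```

View pics/w8.png

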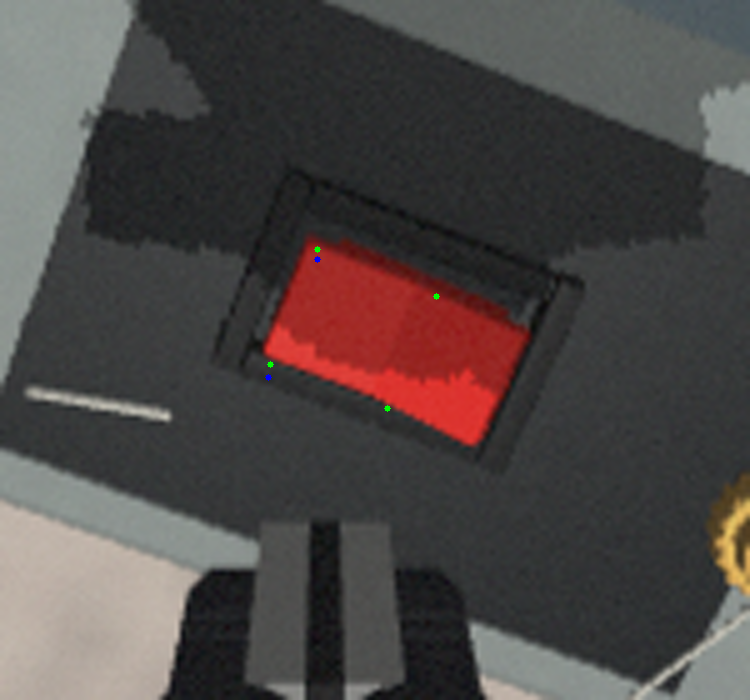

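The near corners match the level-face prediction (z≈70), apart from the same roughly 2 px wrist-camera bias seen earlier. They do not match the raised position. Next is a quick check that the loose things have not moved.

Run:
```python
from h import *
import pickle
D=pickle.load(open("d0.pkl","rb"))
a=get_image("scene");
def nuts(d):
    x0,y0,x1,y1=265,190,325,260
    hsv=cv2.cvtColor(d["frame"][y0:y1,x0:x1],cv2.COLOR_RGB2HSV)
    m=((hsv[...,0]>14)&(hsv[...,0]<28)&(hsv[...,1]>120)&(hsv[...,2]>60)).astype(np.uint8)
    n,l,s,c=cv2.connectedComponentsWithStats(m)
    return [(int(s[i,4]),np.round(c[i]+[x0,y0],1).tolist()) for i in range(1,n) if s[i,4]>20]
print(nuts(D["scene"]),nuts(a))
df=np.abs(a["frame"].astype(int)-D["scene"]["frame"]).max(2)
for nm,(x0,y0,x1,y1) in {"det":(130,230,210,280),"wrench":(150,200,215,245),"cart":(448,165,470,198),"bub":(475,165,520,240)}.items():
    print(nm,(df[y0:y1,x0:x1]>40).sum())
s=ctrl.read_state();print(s["clock"],s["eef_pos"],s["force"],np.abs(s["qd"]).max())
cv2.imwrite("pics/final.png",a["frame"][:,:,::-1])
```

```text
[(78, [308.5, 202.6]), (121, [281.4, 248.6])] [(78, [308.5, 202.9]), (123, [281.3, 248.6])]
det 0
wrench 0
cart 0
bub 0
14.3333 [ 485.54716171 -137.70637776  154.98874818] [0.18288465 0.54209561 0.12924254] 0.010753907444493897
```

View pics/final.png

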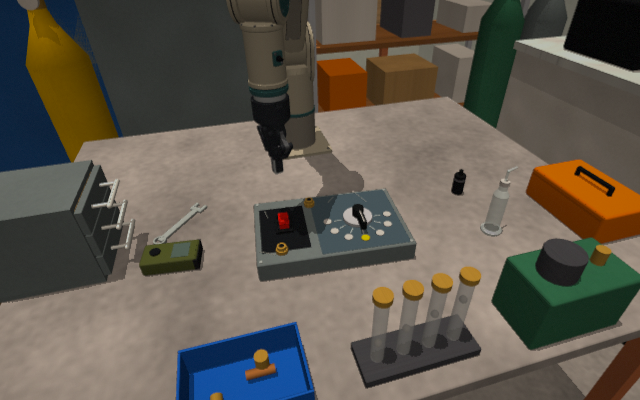

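The final scene view shows the lever from (358,210) pointing at the yellow disc at (365,237) and the rocker on at (284,220). The nuts are unmoved to within 0.3 px, the other loose items show no change, and the arm is clear and still. Handing in.

```bash
python3 -c "
from cell import ctrl
print(ctrl.finish_job())"
```

```text
the job is handed in; nothing more can be done
None
```

I set the selector lever on the yellow disc, pressed the red rocker on and moved the arm clear. The job was handed in at about 14.3 s; it reports no verdict.

- **Lever:** It started at 0.524 rad and the yellow disc marks 1.571. I pushed it two clicks clockwise with the shut fingertips, on the trailing side only. The force peaked at about 4–5 N before each click and fell to zero after it. At the end the lever lay on the line to the yellow disc in the scene view. The gripper hid it in the last side view, but it had matched there too before the rocker press.
- **Rocker:** I pressed the near end down to a hard stop, where the force reached about 35 N. After lifting off, the near face looked level in the wrist view. The cameras cannot resolve the exact angle; the hard stop and about 8.6 mm of finger travel agree with fully on.
- **Other things:** Both nuts moved less than 0.3 px in the scene view. The detector, wrench, cartridge and bubbler showed no change. The tool force is about zero.

**Disagreements found:**
- **Fingertip height:** The real fingertips sit about 29–34 mm above the reported TCP. My first push passed over the lever without touching it; I found the offset from the images and corrected the height.
- **Wrist camera:** It was off by about 2 px throughout.
- **Rocker press:** The finger slipped outward by about 2 mm once, and I corrected it.

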